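# Uncap, plate and pin a turning fixture

### The arm

A 6-joint arm with a two-finger parallel gripper is mounted at the origin on the work surface. World frame = base frame: x ahead of the robot, y to its left, z up, the work surface at z = 0. Lengths are in mm, angles in rad, forces in N, time in s.
With the tool pointing down it reaches from about 275 to 1000 mm from the base axis. Payload 8.4 kg.
Tool frame: the origin (TCP) lies at the centre of the arm's flange, where the gripper is bolted on; the fingertips stand 173 mm ahead of it and the grasp point (between the pads) lies 155 mm ahead of it (r.nose_length is the distance from the TCP to the fingertips, in mm); z points along the fingers, y is the direction in which the jaws open and shut (so a half turn about z gives the same grasp; the last joint's range is limited). The gripper opens to 85 mm and grips with 20 to 120 N. Pads are 22 mm wide; open, the fingers measure 114 mm over their backs; the gripper's body (76 mm by 85 mm) begins 54 mm behind the grasp point. The pads swing forward as they close: fully open they stand 13 mm farther back than shut.
Start: joints at [-1.34, 0.353, 1.633, -0, 1.155, -0.002], TCP at [144.188, -608.144, 404.681] pointing down, gripper open.
Joint ranges: [-2.63, 2.63], [-0.92, 2.1], [0.06, 2.66], [-1.3, 4.44], [0, 2.69], [-3.02, 3.02]. Speed limits (rad/s): [2.22, 2.22, 2.79, 3.14, 3.14, 3.14].

### API

Orientations are given as [roll, pitch, yaw] about the fixed x, y, z axes, in that order (R = Rz(yaw) Ry(pitch) Rx(roll)).
In Python, from rig import r, grab_frame, workorder gives the robot as it stands.
- The arm moves only by the tool carry_out, never from a script. Its argument "steps" is a list that holds one entry, the list of rows, each a list of 5 numbers: the opening in per cent of the stroke, from 0 (shut) to 100 (fully open), then the shift along the tool's x, y, z in m, then the turn about the tool's z in degrees. In form: [[[jaw, x, y, z, spin], ...]]. A call has 1 to 8 rows; each row is the pose to reach, as a shift and turn from the pose measured when the call began, along the tool's axes at that moment; what a row does not reach only later rows make up. A row lasts 1/10 s, in which the tool goes at most 50 mm and 8.59 degrees, less where a joint would pass 70% of its speed; a pose out of reach is approached as far as the arm can. A call with a gripper value outside its range is refused whole. The fingers move at their own pace and stop on an object; "squeeze" is the grip in N (left out, the last holds). Time passes only in rows, so rows that repeat a pose let the fingers close. It gives the time, the measured TCP pose, the force and the opening at its end, in the units of the state.
- r.sense(): the state, without advancing time (a new reading comes with each control period).
- grab_frame(name): name is "scene" or "side" or "wrist"; returns a dict with "image" (480x640x3 uint8, red, green, blue), "intrinsics" (3x3 intrinsics, pixels), "eye" and "rotation" of the camera in the world; the wrist camera has in their place "T_tool_cam" (4x4, takes a point from camera to tool coordinates, whose origin is the TCP and whose axes are the flange's). Camera axes: x right, y up, looking along -z (the intrinsics and any distortion apply to the point x, -y, -z); pixel columns grow to the right and rows downward; lengths in mm; the calibration is good to about 2 mm. A picture is of the moment at which its call begins: read the wrist's pose just before it. There is no depth.
- workorder.sign_off(): hands the job in, once; it reports no verdict.
The state is a dict: "clock": time; "qpos": joint angles; "qvel": joint speeds; "joint_efforts": joint torques, N m; "eef_pos": TCP position; "tcp_rot": TCP orientation; "contact_force": force on the tool from outside, world axes, zero at the start; "wrist_torque": the same for the moment, N m; "opening": opening from 0.0 (shut) to 1.0 (fully open).
Only numpy, scipy, OpenCV 4.12 (cv2) and the standard library are available. Lean on these libraries where they do the work, as an engineer would, in place of code of your own. Each camera call takes 0.05 s, during which the arm holds its last target.

### The job

Get the fixture on the bench ready for work: put every aluminium offcut lying on its deck into the round pan; squeeze both tabs of the safety cap, turn it anticlockwise until it is free, lift it off the neck and stand it upright in the square tray. Then lower the tool plate over the two locating pins until it lies flush on the deck, and push the two lock pins fully home through the plate's other two corner holes into the deck. Leave the other things on the bench where they are.

Things in the scene. Friction and masses are not known exactly. Their poses are not given: they have to be found in the camera images.
- base: Fixture base, fixed: green deck 200 x 150 x 20 mm, top 20 mm above the origin (middle of its underside). Steel neck 24 mm across, 40 mm tall at its middle, under the cap. Tapered 10 mm locating pins 22 mm tall at (+70,+42) and (-70,-42) mm; 13 mm lock-pin holes at (+70,-42) and (-70,+42). Two stops 11 mm high on the deck beside the tab feet, 28 to 34 mm from the neck axis
- lock_a (a point): middle of the mouth of the lock-pin hole at (+70,-42) mm of the base, at deck height
- lock_b (a point): middle of the mouth of the lock-pin hole at (-70,+42) mm of the base, at deck height
- cap_mid (a point): Black safety cap 52 mm across, 46 mm tall, 0.12 kg; the point is on its axis (z) 25 mm above its underside. Grey tabs 22 mm wide stick out at its +y and -y: 64 mm over both free, 53 mm pressed in. Their flat faces run from 11 mm below to 19 mm above this point; keep fingertips no lower than 14 mm below it, clear of the stops. Locked at the start, axes parallel to the base's, underside 2 mm above the deck
- tab_l (a joint): how far the cap's +y tab is pressed in, m: 0 free, 0.0055 fully in; spring 3 N at first, 8 N fully in. The cap turns only while both tabs are fully in, only anticlockwise seen from above; after 55 degrees it is free to lift straight off (aim for 70; end stop at about 105)
- tab_r (a joint): the same for the cap's -y tab. Once off, the cap stands by itself on its underside with the tabs free
- plate_bar (a point): Loose aluminium plate 180 x 120 x 10 mm (x, y, z), 0.5 kg, round 80 mm opening in the middle, four 12.5 mm corner holes at (+-70,+-42) mm. A bail stands on it: bar 14 mm wide (x), 12 mm high, 114 mm long (y) over the plate's middle on two 12 mm posts at y = +-51 mm. The point is the middle of the bar, 76 mm above the plate's underside. Same either way round
- pin_a_head (a point): Loose lock pin, 60 g: round black head 22 mm across and 36 mm tall on a steel shank 10 mm thick with a tapered tip. The point is the middle of the head; the head's underside is 18 mm below it and the tip 44 mm below it. z up along the pin. It stands in a dark steel rack block (55 x 120 x 30 mm, fixed, holes 68 mm apart), its head resting on the rack's top
- pin_b_head (a point): the other lock pin, the same
- tray: Shallow grey square tray fixed to the bench, 150 x 150 x 18 mm outside, walls and floor 4 mm; origin at the middle of its underside
- pan: Round dark steel pan fixed to the bench, 176 mm across at the rim, 36 mm tall, flat floor 4 mm thick and about 145 mm across; origin at the middle of its underside
- offcut_1_center (a point): Aluminium offcut 1: solid round slug 20 mm across, 24 mm tall, upright on the deck; the point is its centre, z along its axis. May be absent
- offcut_2_center (a point): Aluminium offcut 2: solid round slug 20 mm across, 24 mm tall, upright on the deck; the point is its centre, z along its axis. May be absent
- offcut_3_center (a point): Aluminium offcut 3: solid round slug 20 mm across, 24 mm tall, upright on the deck; the point is its centre, z along its axis. May be absent
- offcut_4_center (a point): Aluminium offcut 4: solid round slug 20 mm across, 24 mm tall, upright on the deck; the point is its centre, z along its axis. May be absent
- sleeve_big: bystander, not part of the job: aluminium tube 52 mm across, 75 mm tall, standing beyond the fixture; origin at its underside
- sleeve_small: bystander, not part of the job: aluminium tube 40 mm across, 45 mm tall, standing beyond the fixture; origin at its underside
- steel_block: bystander, not part of the job: steel block 60 x 90 x 30 mm; origin at its underside
- hammer: bystander, not part of the job: hammer lying to the left; origin at its underside
- wrench: bystander, not part of the job: wrench lying to the left; origin at its underside
- jar: bystander, not part of the job: closed jar 60 mm across, 75 mm tall; origin at its underside
- gauge_block: bystander, not part of the job: small steel block 30 x 50 x 20 mm on the right; origin at its underside
- grey_pad: bystander, not part of the job: grey pad 160 x 110 x 30 mm on the right; origin at its underside

How it is judged (in metres and radians):
On the way, in this order (a step that is already met when the one before it is completed fails the run):
1. both tabs of the cap are pressed in while it sits on the neck (value of joint each of tab_l, tab_r above 0.004 m and z of cap_mid in the frame of base below 0.053 m and horizontal distance between cap_mid and base below 0.006 m), for 0.2 s.
2. the cap is turned by more than 45 degrees while still on the neck (angle between the x axis of cap_mid and the x axis of base, either way round above 0.785 rad and z of cap_mid in the frame of base below 0.053 m and horizontal distance between cap_mid and base below 0.006 m), for 0.1 s.
3. the cap stands upright in the tray (x of cap_mid in the frame of tray between -0.06 and 0.06 m and y of cap_mid in the frame of tray between -0.06 and 0.06 m and height (world z) of cap_mid below 0.036 m and angle between cap_mid's own z axis and vertical below 0.15 rad), for 0.2 s.
4. the plate lies flush on the deck over the locating pins (horizontal distance between plate_bar and base below 0.004 m and z of plate_bar in the frame of base between 0.093 and 0.0985 m and angle between plate_bar's own z axis and vertical below 0.025 rad and angle between the x axis of plate_bar and the x axis of base, either way round below 0.05 rad), for 0.2 s.
At the end, for the whole second after the job is handed in: Offcuts in the pan (75 mm of its middle); cap in the tray (60 mm of its middle in x, y), upright to 0.15 rad; plate flush within 2.5 mm, centred to 4 mm, level to 0.025, in line to 0.05 rad; one pin in each lock hole, within 4 mm, upright to 0.12 rad, head within 3 mm of the plate (all of step 3 and all of step 4 and horizontal distance between each of offcut_1_center, offcut_2_center, offcut_3_center, offcut_4_center and pan below 0.075 m and height (world z) of each of offcut_1_center, offcut_2_center, offcut_3_center, offcut_4_center below 0.045 m and (((horizontal distance between pin_a_head and lock_a below 0.004 m and height (world z) of pin_a_head below 0.051 m and angle between pin_a_head's own z axis and vertical below 0.12 rad) and (horizontal distance between pin_b_head and lock_b below 0.004 m and height (world z) of pin_b_head below 0.051 m and angle between pin_b_head's own z axis and vertical below 0.12 rad)) or ((horizontal distance between pin_a_head and lock_b below 0.004 m and height (world z) of pin_a_head below 0.051 m and angle between pin_a_head's own z axis and vertical below 0.12 rad) and (horizontal distance between pin_b_head and lock_a below 0.004 m and height (world z) of pin_b_head below 0.051 m and angle between pin_b_head's own z axis and vertical below 0.12 rad)))); the robot touches nothing.
It fails at once if a bystander on the bench is moved by more than 40 mm (distance of any of sleeve_big, sleeve_small, steel_block, hammer, wrench, jar, gauge_block, grey_pad from where it was at the start of the episode above 0.04 m).
Of offcut_1, offcut_2, offcut_3, offcut_4 only 2 to 4 are there at a start; the rules pass over those that are not, and their reading is None.
At some moment in a run one of offcut_1, offcut_2, offcut_3, offcut_4 may be knocked a few centimetres aside while the robot is not near it.
It also fails if it takes over 208 s, if anything falls off the work surface, if the arm or the gripper's body presses on something with over 40 N, if the wrist force passes 120 N, or if a joint passes its speed limit or range.

## Working session

There is one attempt and no reset: what is moved stays moved. The work goes in short steps, Python scripts to look and compute and a tool call to move; the robot and the scene stay as the last step left them, time stands still between calls to the robot, and variables do not carry over. Pictures are saved under pics/ and viewed, and the job is handed in when it is done.

Besides the shell and the picture viewer there is one more tool, called after "Call:" as name(argument=value, ...) on one line, values as JSON. carry_out: Moves the arm, as the interface text tells. Its arguments: {"type":"object","properties":{"steps":{"type":"array","items":{"type":"array","items":{"type":"array","items":{"type":"number"}}}},"squeeze":{"type":"number"}},"required":["steps"]}

```bash
ls; mkdir -p pics; cat > h.py <<'E'
import numpy as np, cv2
from rig import r, grab_frame, workorder
from scipy.spatial.transform import Rotation as R
def save(f,n): cv2.imwrite('pics/'+n,cv2.cvtColor(f['image'],cv2.COLOR_RGB2BGR))
def cam(f,s=None):
    K=np.array(f['intrinsics'])
    if 'eye' in f: return K,np.array(f['eye']),np.array(f['rotation'])
    T=np.array(f['T_tool_cam']); Rt=R.from_euler('xyz',s['tcp_rot']).as_matrix()
    return K,np.array(s['eef_pos'])+Rt@T[:3,3],Rt@T[:3,:3]
def ray(c,u,v):
    K,e,Rm=c; d=np.linalg.inv(K)@[u,v,1]; return e,Rm@[d[0],-d[1],-d[2]]
def onz(c,u,v,z):
    e,d=ray(c,u,v); return e+d*(z-e[2])/d[2]
def proj(c,P):
    K,e,Rm=c; p=Rm.T@(np.array(P,float)-e); q=K@[p[0],-p[1],-p[2]]; return q[:2]/q[2]
E
python3 - <<'E'
from h import *
s=r.sense(); print(s)
for n in ['scene','side','wrist']:
    s=r.sense(); f=grab_frame(n); save(f,n+'0.png'); print(n,{k:(np.array(v).round(3).tolist()) for k,v in f.items() if k!='image'}); 
    print(cam(f,s)[1:])
E
```

```text
pics
{'clock': 0.0, 'qpos': array([-1.34042119e+00,  3.53646493e-01,  1.63416806e+00, -1.61079535e-05,
        1.15523990e+00, -2.40755755e-03]), 'qvel': array([-9.52221323e-06,  2.17729179e-03, -5.98024681e-04,  1.09584020e-03,
        1.66794162e-04,  1.32431291e-03]), 'joint_efforts': array([-1.24847738e-04, -6.05254769e+01, -3.42062867e+01,  1.64947724e-04,
        9.28461406e-03, -3.06875677e-06]), 'eef_pos': array([ 144.11318523, -607.89456623,  403.94803736]), 'tcp_rot': array([-3.14013082e+00,  1.12081046e-05,  2.32789215e-01]), 'contact_force': array([ 0.84273422, -0.67029857,  0.34654648]), 'wrist_torque': array([ 0.01430879, -0.02271978, -0.03525501]), 'opening': 1.0012703049873128}
scene {'intrinsics': [[438.543, 0.0, 327.872], [0.0, 438.543, 241.919], [0.0, 0.0, 1.0]], 'eye': [984.603, -711.939, 841.527], 'rotation': [0.832, 0.017, 0.512]}
(array([ 984.60264154, -711.93852832,  841.52666862]), array([0.83231091, 0.01652114, 0.51181959]))
side {'intrinsics': [[520.488, 0.0, 321.051], [0.0, 520.488, 246.848], [0.0, 0.0, 1.0]], 'eye': [115.464, 1252.202, 1138.089], 'rotation': [0.888, -0.003, -2.811]}
(array([ 115.46362243, 1252.20212704, 1138.08897199]), array([ 0.88849721, -0.0030537 , -2.81080152]))
wrist {'intrinsics': [[384.779, 0.0, 314.216], [0.0, 384.779, 234.344], [0.0, 0.0, 1.0]], 'T_tool_cam': [[-0.0, 0.948, 0.318, 80.833], [1.0, 0.0, 0.0, -0.683], [0.0, 0.318, -0.948, 31.45], [0.0, 0.0, 0.0, 1.0]]}
(array([ 222.61026344, -588.59727071,  372.58976558]), array([[ 0.23035802,  0.92255565,  0.30955815],
       [-0.97310512,  0.2188048 ,  0.07204774],
       [-0.00126476, -0.3178294 ,  0.94814707]]))
```

```bash
sed -i "s/np.array(f\['rotation'\])/R.from_euler('xyz',f['rotation']).as_matrix()/" h.py
```

```text
(no output)
```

View pics/scene0.png

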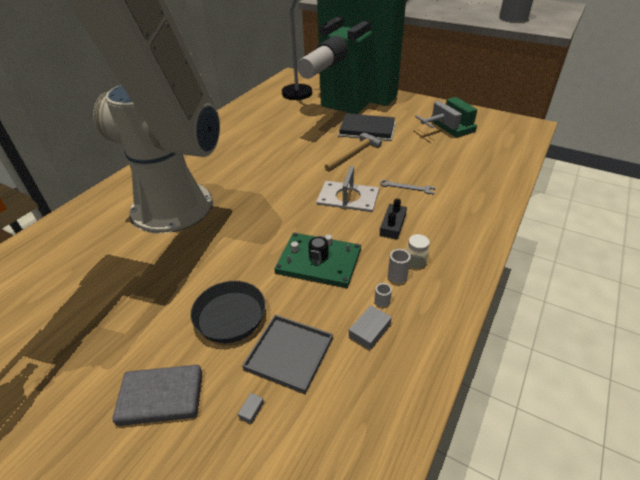

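View pics/side0.png

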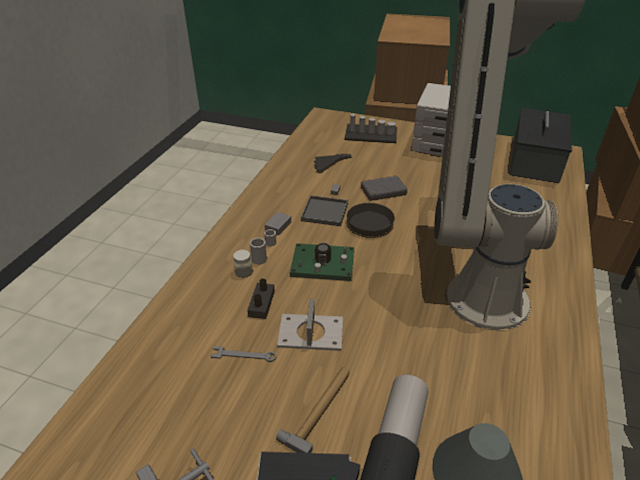

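View pics/wrist0.png

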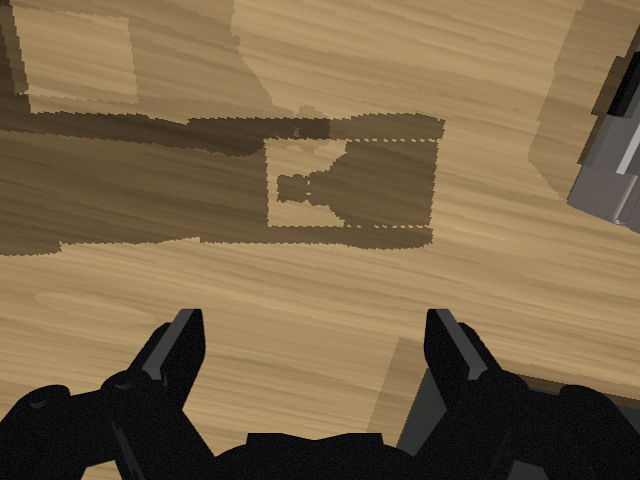

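```bash
python3 - <<'E'
from h import *
a=cv2.imread('pics/scene0.png')[220:300,260:370]; b=cv2.imread('pics/side0.png')[230:290,280:365]
cv2.imwrite('pics/z1.png',np.vstack([cv2.resize(a,(800,300)[:2] if 0 else (412,300),interpolation=2)]))
cv2.imwrite('pics/z2.png',np.hstack([cv2.resize(a,(400,291),interpolation=2),cv2.resize(b,(400,291),interpolation=2)]))
f=grab_frame('scene');c=cam(f)
for n,p,z in [('deckcorner',(304,235),20),('deckcorner',(361,243),20),('dc',(353,281),20),('dc',(277,267),20),('cap',(318,243),48),('pan',(229,290),36),('panfront',(229,330),36),('tray',(289,352),18),('plate',(348,195),10),('pin1',(397,205),60),('pin2',(391,218),60),('bar',(348,178),80),('jar',(419,243),70)]:
    print(n,onz(c,*p,z).round())
E
```

```text
deckcorner [457.  62.  20.]
deckcorner [614. 108.  20.]
dc [659. -30.  20.]
dc [461. -80.  20.]
cap [525.  25.  48.]
pan [ 412. -214.   36.]
panfront [ 488. -308.   36.]
tray [ 630. -282.   18.]
plate [473. 302.  10.]
pin1 [652. 264.  60.]
pin2 [660. 201.  60.]
bar [476. 295.  80.]
jar [769. 129.  70.]
```

View pics/z2.png

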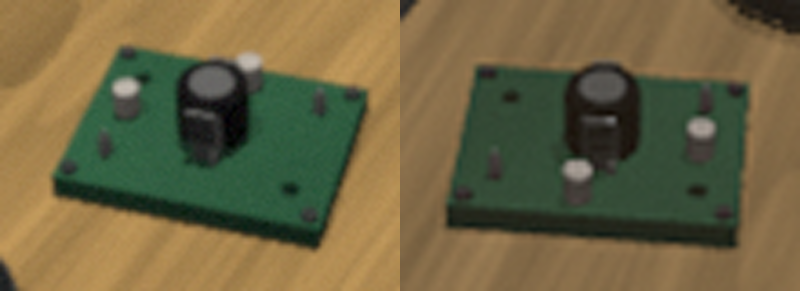

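Call:
carry_out(steps=[[[100,0.287,-0.257,0,0],[100,0.287,-0.257,0,0],[100,0.287,-0.257,0,0],[100,0.287,-0.257,0,0],[100,0.287,-0.257,0,0],[100,0.287,-0.257,0,0],[100,0.287,-0.257,0,0],[100,0.287,-0.257,0,0]]])

```text
clock: 1.0
eef_pos: [365.1, -289.3, 404.6]
tcp_rot: [-3.141, -0.0, 0.234]
contact_force: [0.5, -0.7, -1.1]
opening: 1.0
```

Call:
carry_out(steps=[[[100,0.288,-0.257,0,0],[100,0.288,-0.257,0,0],[100,0.288,-0.257,0,0],[100,0.288,-0.257,0,0],[100,0.288,-0.257,0,0],[100,0.288,-0.257,0,0],[100,0.288,-0.257,0,0],[100,0.288,-0.257,0,0]]])

```text
clock: 1.8
eef_pos: [586.9, 30.0, 404.9]
tcp_rot: [-3.14, -0.001, 0.235]
contact_force: [0.3, -0.7, -0.2]
opening: 0.997
```

Call:
carry_out(steps=[[[100,0,0,0,0],[100,0,0,0,0]]])

```text
clock: 2.0
eef_pos: [586.9, 30.7, 404.3]
tcp_rot: [-3.14, 0.0, 0.237]
contact_force: [-0.6, -0.1, -0.0]
opening: 1.0
```

```bash
python3 - <<'E'
from h import *
s=r.sense(); f=grab_frame('wrist'); save(f,'w1.png'); print(s['eef_pos'],s['tcp_rot'],s['clock'],s['qpos'])
E
```

```text
[586.92206752  30.74202258 404.29840806] [-3.14033971e+00  2.63784169e-04  2.36710065e-01] 2.0 [4.94378760e-02 2.95995149e-01 1.71557461e+00 1.30652549e-03
 1.13051567e+00 1.38296718e+00]
```

View pics/w1.png

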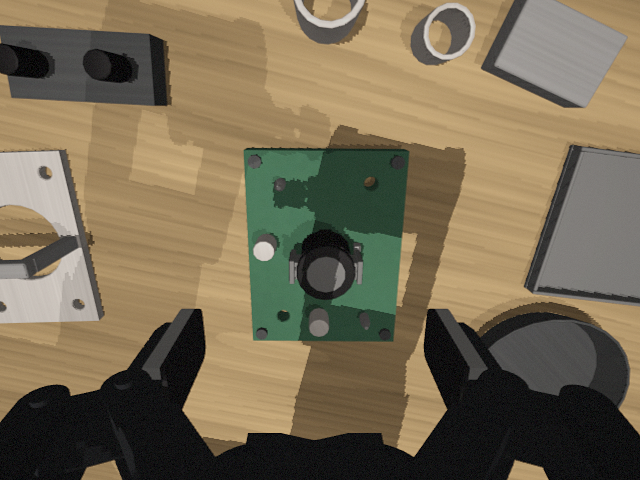

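```bash
python3 - <<'E'
from h import *
s=r.sense(); f=grab_frame('wrist'); c=cam(f,s); im=f['image']
hsv=cv2.cvtColor(im,cv2.COLOR_RGB2HSV)
m=((hsv[...,0]>55)&(hsv[...,0]<95)&(hsv[...,1]>70)).astype(np.uint8)
n,l,st,_=cv2.connectedComponentsWithStats(m); k=1+np.argmax(st[1:,4]); m=(l==k).astype(np.uint8)
cn=max(cv2.findContours(m,0,2)[0],key=cv2.contourArea)
h=cv2.convexHull(cn); q=cv2.approxPolyDP(h,8,True)[:,0]; print('quad px',q.tolist())
W=np.array([onz(c,*p,20)[:2] for p in h[:,0]],np.float32)
print(cv2.minAreaRect(W))
for p in q: print(onz(c,*p,20).round(1))
# holes & others: dark blobs
for nme,p in [('lockA',(371,182)),('lockB',(284,315))]: print(nme,onz(c,*p,20).round(1))
v=hsv[...,2]; sat=hsv[...,1]
for nme,roi in [('o1',(245,230,285,270)),('o2',(303,305,335,338))]:
    x0,y0,x1,y1=roi; print(nme); 
    mm=((sat[y0:y1,x0:x1]<50)&(v[y0:y1,x0:x1]>90)).astype(np.uint8)
    for cc in cv2.findContours(mm,0,2)[0]:
        if cv2.contourArea(cc)>60:
            (cx,cy),rad=cv2.minEnclosingCircle(cc); print(cx+x0,cy+y0,rad,cv2.boundingRect(cc),onz(c,cx+x0,cy+y0,44).round(1))
a=im[140:350,230:420]; cv2.imwrite('pics/z3.png',cv2.resize(a,(720,796//1)[:2] if 0 else (540,597),interpolation=2)[...,::-1])
E
```

```text
quad px [[243, 149], [407, 151], [391, 339], [253, 338]]
((534.6295166015625, 9.352607727050781), (200.341064453125, 148.5576629638672), 13.136492729187012)
[613.5 103.4  20. ]
[646.2 -40.7  20. ]
[454.4 -84.7  20. ]
[421.2  58.4  20. ]
lockA [611.5 -17.   20. ]
lockB [456.1  32.1  20. ]
o1
262.5 248.0 11.926960945129395 (7, 8, 22, 22) [533.6  66.9  44. ]
o2
317.6578950881958 326.5 9.670928955078125 (5, 13, 20, 18) [465.5  -1.5  44. ]
```

View pics/z3.png

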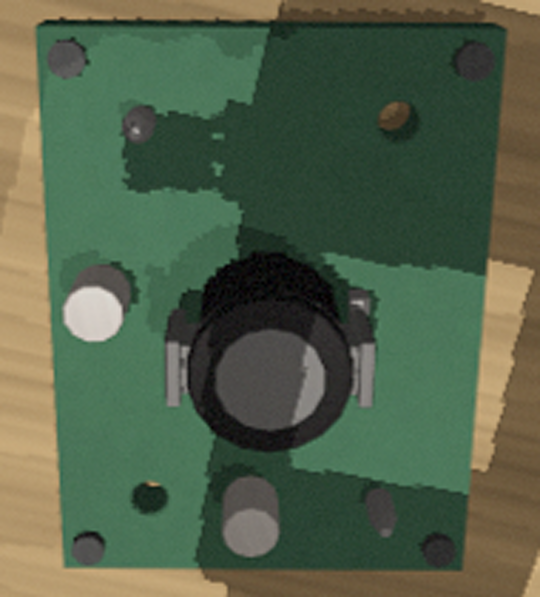

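```bash
python3 - <<'E'
from h import *
s=r.sense(); f=grab_frame('wrist'); c=cam(f,s)
print('o1',onz(c,262.7,250.1,44),'o2',onz(c,318,326.5,44),'cap',onz(c,325,271.2,68))
print('pins',onz(c,7,60,66),onz(c,97,64,66))
for nm in ['scene','side']:
    f=grab_frame(nm); c=cam(f); g=f['image'].max(2); 
    seed=proj(c,[450,-255,36]); print(nm,seed)
    m=(g<75).astype(np.uint8); n,l,st,_=cv2.connectedComponentsWithStats(m)
    k=l[int(seed[1])+0,int(seed[0])]; print(k,st[k])
    cn=max(cv2.findContours((l==k).astype(np.uint8),0,1)[0],key=cv2.contourArea)[:,0]
    hull=cv2.convexHull(cn)[:,0]
    W=np.array([onz(c,*p,36)[:2] for p in hull],np.float32)
    # far half of rim relative to camera is true rim
    e=c[1][:2]; ctr=W.mean(0); far=W[((W-ctr)@(ctr-e))>0]
    A=np.c_[2*far,np.ones(len(far))]; x=np.linalg.lstsq(A,(far**2).sum(1),rcond=None)[0]; print('pan',x[:2],np.sqrt(x[2]+x[0]**2+x[1]**2))
    a=f['image'][180:440,100:460] if nm=='scene' else f['image'][180:380,200:420]
    cv2.imwrite(f'pics/z_{nm}.png',cv2.resize(a,(798,576) if nm=='scene' else (660,600),interpolation=2)[...,::-1])
E
```

```text
o1 [531.48811721  65.79525218  44.        ] o2 [465.34105048  -2.2550478   44.        ] cap [534.55872289   8.46522261  68.        ]
pins [643.02286206 274.92490544  66.        ] [655.57387035 210.70285851  66.        ]
scene [230.67870025 307.34321158]
254 [ 191  281   75   65 3776]
pan [ 444.49635608 -258.82871526] 84.92748434699443
side [367.90142462 216.03899585]
39 [ 346  203   48   35 1346]
pan [ 442.51991543 -258.3886426 ] 84.67182028460336
```

View pics/z_scene.png

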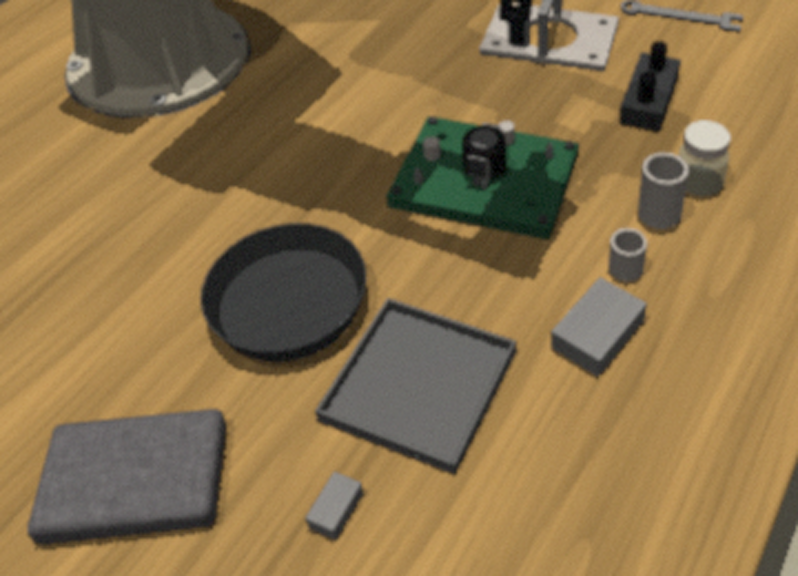

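```bash
cat >> h.py <<'E'
def to(x,y,z,yaw=None):
    s=r.sense(); M=R.from_euler('xyz',s['tcp_rot']).as_matrix()
    d=M.T@(np.array([x,y,z])-s['eef_pos'])/1000
    sp=0 if yaw is None else -np.degrees(yaw-s['tcp_rot'][2])
    sp=(sp+180)%360-180
    print('shift',d.round(4),'spin',round(sp,2),'| clock',round(s['clock'],2),'pos',s['eef_pos'].round(1),'rot',s['tcp_rot'].round(4),'q',s['qpos'].round(2))
E
python3 -c "
from h import *
to(465.3,-2.3,197,.230)"
```

```text
shift [-0.1251  0.0025  0.2079] spin 0.19 | clock 2.25 pos [586.3  28.8 405. ] rot [-3.1405e+00 -7.0000e-04  2.3330e-01] q [0.05 0.29 1.72 0.   1.13 1.38]
```

Call:
carry_out(steps=[[[50,-0.125,0.0025,0.1,0],[50,-0.125,0.0025,0.1,0],[50,-0.125,0.0025,0.1,0],[50,-0.125,0.0025,0.1,0],[50,-0.125,0.0025,0.15,0],[50,-0.125,0.0025,0.18,0],[50,-0.125,0.0025,0.18,0],[50,-0.125,0.0025,0.18,0]]])

```text
clock: 3.05
eef_pos: [465.9, -2.7, 225.5]
tcp_rot: [-3.14, -0.0, 0.233]
contact_force: [0.1, 0.0, 0.6]
opening: 0.5
```

```bash
python3 - <<'E'
from h import *
to(465.3,-2.3,197,.230); s=r.sense(); print(s['opening'])
f=grab_frame('wrist'); save(f,'w2.png')
for i in range(4): grab_frame('side'); print(r.sense()['eef_pos'],r.sense()['tcp_rot'])
E
```

```text
shift [-0.0005 -0.0004  0.0285] spin 0.15 | clock 3.05 pos [465.9  -2.7 225.5] rot [-3.1404e+00 -4.0000e-04  2.3250e-01] q [-0.01  0.38  2.11  0.    0.66  1.33]
0.5003422384744666
[466.44825377  -2.46736231 226.53357289] [-3.14111977 -0.00323824  0.23297087]
[466.43705869  -2.41585341 226.62113441] [-3.1411868  -0.00370658  0.23296942]
[466.32518276  -2.35690942 226.54706192] [-3.14121286 -0.00370314  0.23311728]
[466.11912144  -2.3131207  226.33920403] [-3.1411377  -0.00330575  0.23323338]
```

View pics/w2.png

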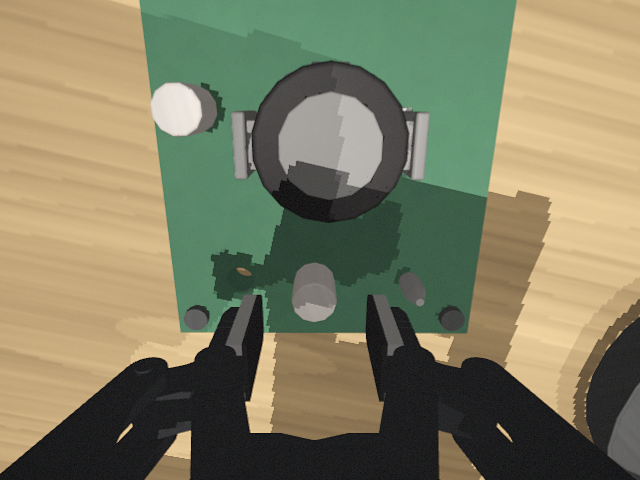

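Call:
carry_out(steps=[[[50,0,0,0.029,0],[50,0,0,0.029,0],[15,0,0,0.029,0],[15,0,0,0.029,0],[15,0,0,0.029,0],[15,0,0,0.029,0],[15,0,0,-0.03,0],[15,0,0,-0.08,0]]], squeeze=40)

```text
clock: 4.1
eef_pos: [465.3, -2.4, 297.6]
tcp_rot: [-3.14, 0.0, 0.233]
contact_force: [1.4, 0.0, -0.5]
opening: 0.213
```

```bash
python3 - <<'E'
from h import *
to(432,-240,250,.230); s=r.sense(); print(s['opening'])
f=grab_frame('wrist'); save(f,'w3.png')
E
```

```text
shift [-0.0873  0.2236  0.0473] spin 0.19 | clock 4.1 pos [465.3  -2.4 297.6] rot [-3.1402e+00  5.0000e-04  2.3320e-01] q [-0.01  0.25  2.06  0.    0.83  1.33]
0.21347366706919918
```

View pics/w3.png

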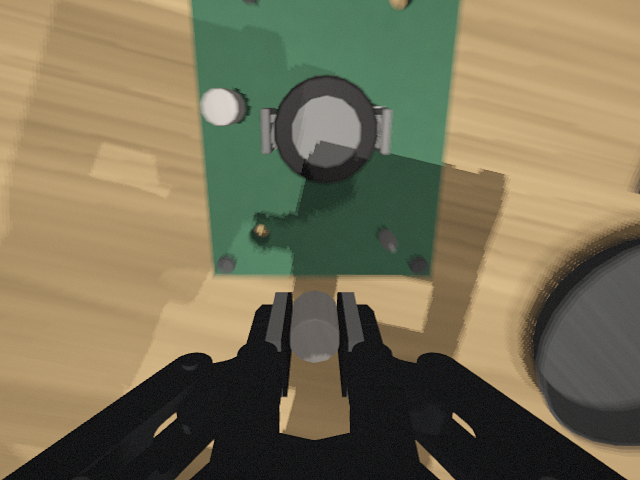

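Call:
carry_out(steps=[[[15,-0.095,0.24,0,0],[15,-0.095,0.24,0,0],[15,-0.095,0.24,0,0],[15,-0.095,0.24,0,0],[15,-0.095,0.24,0,0],[15,-0.095,0.24,0.02,0],[15,-0.095,0.24,0.04,0],[15,-0.095,0.24,0.04,0]]])

```text
clock: 4.95
eef_pos: [430.4, -258.0, 263.5]
tcp_rot: [-3.141, -0.009, 0.232]
contact_force: [0.3, 0.3, -0.4]
opening: 0.216
```

```bash
python3 - <<'E'
from h import *
to(428,-258,183,.230); s=r.sense(); print(s['opening'])
f=grab_frame('wrist'); save(f,'w4.png')
E
```

```text
shift [-0.0031 -0.0005  0.0805] spin 0.1 | clock 4.95 pos [ 430.4 -258.   263.5] rot [-3.1408 -0.0087  0.2318] q [-0.55  0.35  2.01  0.01  0.77  0.79]
0.21605406672402203
```

View pics/w4.png

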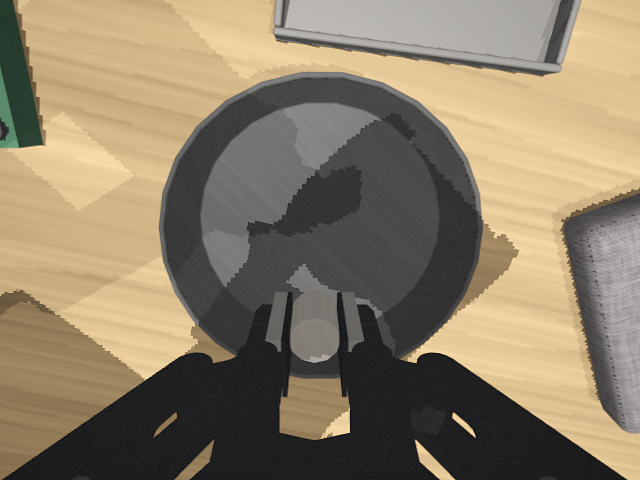

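```bash
python3 - <<'E'
from h import *
s=r.sense(); f=grab_frame('wrist'); c=cam(f,s); print(s['eef_pos'])
P=np.array([onz(c,*p,36)[:2] for p in [(160,225),(481,215),(320,72),(315,378),(203,130)]])
A=np.c_[2*P,np.ones(len(P))]; x=np.linalg.lstsq(A,(P**2).sum(1),rcond=None)[0]; print('pan',x[:2],np.sqrt(x[2]+x[0]**2+x[1]**2))
E
```

```text
[ 430.96812523 -257.75238426  264.56672331]
pan [ 441.89357522 -258.54103344] 86.65019536015902
```

Call:
carry_out(steps=[[[15,-0.003,0,0.05,0],[15,-0.003,0,0.078,0],[15,-0.003,0,0.078,0],[15,-0.003,0,0.078,0],[45,-0.003,0,0.078,0],[45,-0.003,0,0.078,0],[45,-0.003,0,0.03,0],[45,-0.003,0,-0.03,0]]])

```text
clock: 5.85
eef_pos: [427.9, -258.1, 286.2]
tcp_rot: [-3.141, -0.009, 0.233]
contact_force: [2.1, -0.4, 0.4]
opening: 0.449
```

```bash
python3 - <<'E'
from h import *
to(531.5,65.8,270,.230+np.pi/2); s=r.sense(); print(s['opening'])
f=grab_frame('wrist'); save(f,'w5.png'); f=grab_frame('scene'); save(f,'s5.png')
E
```

```text
shift [ 0.1756 -0.2912  0.018 ] spin -89.8 | clock 5.85 pos [ 427.9 -258.1  286.2] rot [-3.1408 -0.0087  0.2334] q [-0.55  0.31  2.    0.01  0.82  0.78]
0.44864620067050187
```

View pics/w5.png

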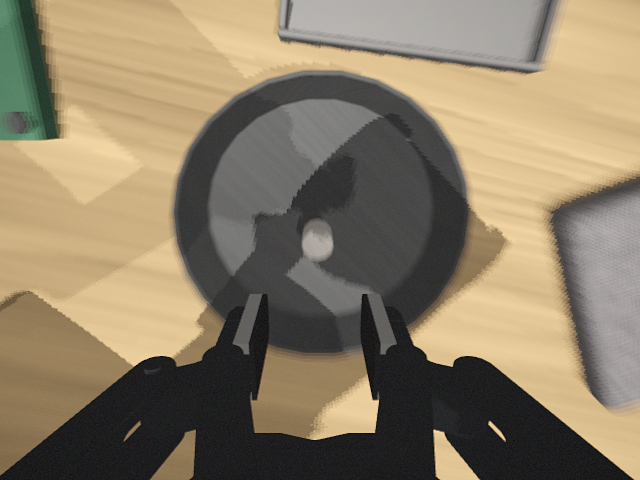

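Call:
carry_out(steps=[[[50,0.176,-0.291,0,-90],[50,0.176,-0.291,0,-90],[50,0.176,-0.291,0,-90],[50,0.176,-0.291,0,-90],[50,0.176,-0.291,0,-90],[50,0.176,-0.291,0,-90],[50,0.176,-0.291,0,-90],[50,0.176,-0.291,0,-90]]])

```text
clock: 6.75
eef_pos: [535.9, 68.2, 294.0]
tcp_rot: [3.12, 0.001, 1.443]
contact_force: [-0.4, -0.9, -0.2]
opening: 0.5
```

```bash
python3 - <<'E'
from h import *
to(531.5,65.8,230,.230+np.pi/2)
E
```

```text
shift [-0.0029 -0.0054  0.0639] spin -20.49 | clock 6.75 pos [535.9  68.2 294. ] rot [3.1204e+00 6.0000e-04 1.4433e+00] q [ 0.13  0.35  1.92 -0.01  0.85  0.26]
```

Call:
carry_out(steps=[[[50,-0.003,-0.005,0.03,-20.5],[50,-0.003,-0.005,0.03,-20.5],[50,-0.003,-0.005,0.055,-20.5],[50,-0.003,-0.005,0.055,-20.5],[50,-0.003,-0.005,0.055,-20.5]]])

```text
clock: 7.25
eef_pos: [531.6, 65.7, 239.4]
tcp_rot: [3.122, 0.008, 1.799]
contact_force: [0.1, -0.9, 0.3]
opening: 0.502
```

```bash
python3 - <<'E'
from h import *
to(531.5,65.8,197,.230+np.pi/2)
s=r.sense();f=grab_frame('wrist'); save(f,'w6.png'); to(531.5,65.8,197,.230+np.pi/2)
E
```

```text
shift [ 0.0005 -0.0009  0.0424] spin -0.13 | clock 7.25 pos [531.6  65.7 239.4] rot [3.1224 0.0078 1.7986] q [ 0.12  0.43  1.96 -0.01  0.73 -0.1 ]
shift [ 0.0005 -0.0013  0.0428] spin -0.11 | clock 7.3 pos [531.9  65.7 239.9] rot [3.1212 0.008  1.7988] q [ 0.12  0.43  1.96 -0.01  0.73 -0.1 ]
```

View pics/w6.png

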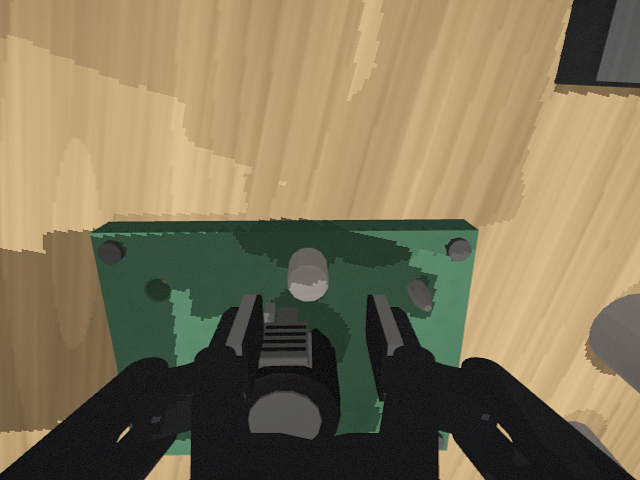

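```bash
cat >> h.py <<'E'
def gto(x,y,z,yaw=None,n=4,tip=173):
    """put fingertip point at x,y,z (averages readings)"""
    P=[];Q=[]
    for i in range(n):
        s=r.sense(); P.append(s['eef_pos']); Q.append(R.from_euler('xyz',s['tcp_rot']))
        if i<n-1: grab_frame('side')
    p=np.mean(P,0); q=R.concatenate(Q).mean(); M=q.as_matrix()
    t=p+M[:,2]*tip; yw=np.arctan2(M[1,0],M[0,0]); d=M.T@(np.array([x,y,z])-t)/1000
    sp=0 if yaw is None else ((-np.degrees(yaw-yw)+180)%360-180)
    print('shift',d.round(4),'spin',round(sp,2),'| clock',round(s['clock'],2),'tip',t.round(1),'yaw',yw.round(4),'tilt(x,y of tool z)',M[:2,2].round(4),'open',round(s['opening'],3),'F',s['contact_force'].round(1))
    return p,M
E
python3 -c "
from h import *
gto(531.5,65.8,24,.230+np.pi/2)"
```

```text
shift [ 0.002  -0.005   0.0429] spin -0.09 | clock 7.45 tip [535.9  65.2  67. ] yaw 1.7993 tilt(x,y of tool z) [ 0.0223 -0.0031] open 0.497 F [-0.5  0.1  0.5]
```

Call:
carry_out(steps=[[[50,0.002,-0.0045,0.02,0],[50,0.002,-0.0045,0.043,0],[50,0.002,-0.0045,0.043,0],[15,0.002,-0.0045,0.043,0],[15,0.002,-0.0045,0.043,0],[15,0.002,-0.0045,0.043,0],[15,0.002,-0.0045,0.043,0]]])

```text
clock: 8.15
eef_pos: [528.7, 66.5, 198.0]
tcp_rot: [3.118, 0.008, 1.8]
contact_force: [-1.2, 0.5, 7.0]
opening: 0.213
```

Call:
carry_out(steps=[[[15,0,0,-0.05,0],[15,0,0,-0.09,0],[15,0,0,-0.09,0],[15,0,0,-0.09,0]]])

```text
clock: 8.55
eef_pos: [526.8, 66.8, 289.3]
tcp_rot: [3.116, 0.009, 1.8]
contact_force: [-0.1, 0.8, -1.0]
opening: 0.215
```

```bash
python3 - <<'E'
from h import *
gto(462,-258,70,.230+np.pi/2,3)
f=grab_frame('wrist'); save(f,'w7.png')
E
```

```text
shift [-0.2998 -0.1416  0.0445] spin -0.07 | clock 8.65 tip [530.7  66.3 115.3] yaw 1.7996 tilt(x,y of tool z) [ 0.0252 -0.0028] open 0.216 F [ 0.6 -0.3 -0.3]
```

View pics/w7.png

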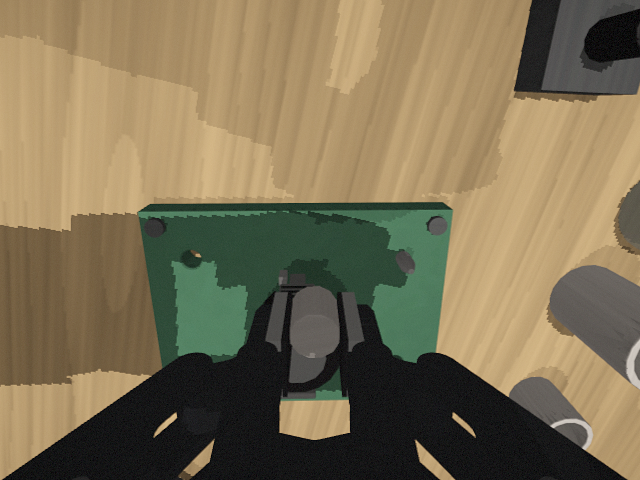

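```bash
python3 - <<'E'
from h import *
s=r.sense(); f=grab_frame('wrist'); c=cam(f,s)
print(s['tcp_rot'],s['qpos'].round(4))
B=R.from_euler('z',.23).as_matrix()
for p in [(-100,75,20),(100,75,20),(-70,42,20)]: print(p,proj(c,B@p+[534.5,8.7,0]))
s2=dict(s); s2['tcp_rot']=[np.pi,0,s['tcp_rot'][2]]; c=cam(f,s2)
for p in [(-100,75,20),(100,75,20),(-70,42,20)]: print('notilt',proj(c,B@p+[534.5,8.7,0]))
E
```

```text
[3.12041968 0.00811158 1.79965435] [ 0.1252  0.3504  1.9448 -0.008   0.8245 -0.0984]
(-100, 75, 20) [139.54122811 212.85524416]
(100, 75, 20) [456.00656077 210.57111284]
(-70, 42, 20) [193.14944889 260.94253439]
notilt [150.53776246 215.12921486]
notilt [465.53135133 214.60551776]
notilt [202.67587306 263.08371189]
```

Call:
carry_out(steps=[[[15,-0.3,-0.1415,0,0],[15,-0.3,-0.1415,0,0],[15,-0.3,-0.1415,0,0],[15,-0.3,-0.1415,0,0],[15,-0.3,-0.1415,0,0],[15,-0.3,-0.1415,0,0],[15,-0.3,-0.1415,0,0],[15,-0.3,-0.1415,0,0]]])

```text
clock: 9.55
eef_pos: [455.2, -260.8, 285.2]
tcp_rot: [3.122, 0.008, 1.796]
contact_force: [0.4, 0.6, 0.2]
opening: 0.214
```

```bash
python3 - <<'E'
from h import *
gto(461,-258,11,.230+np.pi/2,3);print(r.sense()['qpos'][[1,2,4]].sum())
f=grab_frame('wrist'); save(f,'w8.png')
E
```

```text
shift [0.0019 0.0004 0.1012] spin -0.24 | clock 9.65 tip [ 459.  -259.7  112.2] yaw 1.7966 tilt(x,y of tool z) [ 0.0206 -0.0025] open 0.213 F [-0.7  0.5 -0.2]
3.123069628948273
```

View pics/w8.png

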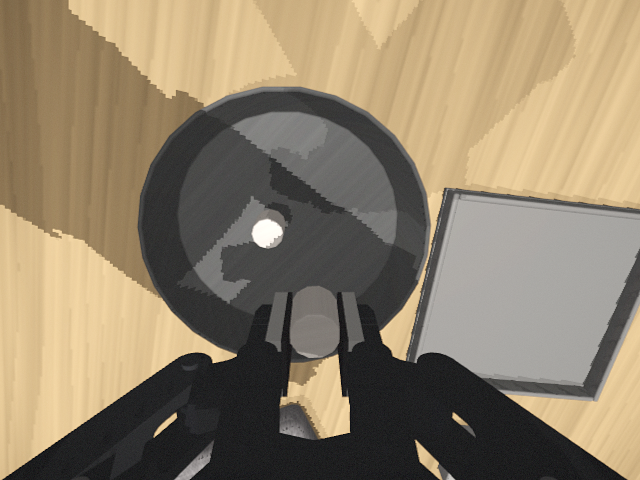

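Call:
carry_out(steps=[[[15,-0.022,-0.004,0.04,0],[15,-0.022,-0.004,0.08,0],[15,-0.022,-0.004,0.099,0],[15,-0.022,-0.004,0.099,0],[15,-0.022,-0.004,0.099,0],[40,-0.022,-0.004,0.099,0],[40,-0.022,-0.004,0.099,0],[40,-0.022,-0.004,0.099,0]]])

```text
clock: 10.5
eef_pos: [459.4, -279.7, 187.5]
tcp_rot: [3.121, 0.008, 1.799]
contact_force: [0.7, 0.2, -0.4]
opening: 0.399
```

Call:
carry_out(steps=[[[40,0,0,-0.05,0],[40,0,0,-0.1,0],[40,0,0,-0.14,0],[40,0,0,-0.14,0],[40,0,0,-0.14,0],[40,0,0,-0.14,0]]])

```text
clock: 11.1
eef_pos: [455.8, -279.0, 326.7]
tcp_rot: [3.122, 0.007, 1.799]
contact_force: [-0.4, -0.6, -0.5]
opening: 0.401
```

```bash
python3 - <<'E'
from h import *
gto(534.5,8.7,150,.230,3);print(r.sense()['qpos'][[1,2,4]].sum())
f=grab_frame('wrist'); save(f,'w9.png')
E
```

```text
shift [0.2635 0.1384 0.0044] spin 89.9 | clock 11.2 tip [ 459.3 -279.3  153.4] yaw 1.7991 tilt(x,y of tool z) [ 0.0203 -0.0017] open 0.402 F [-0.9  0.1 -0.3]
3.1240241097771615
```

View pics/w9.png

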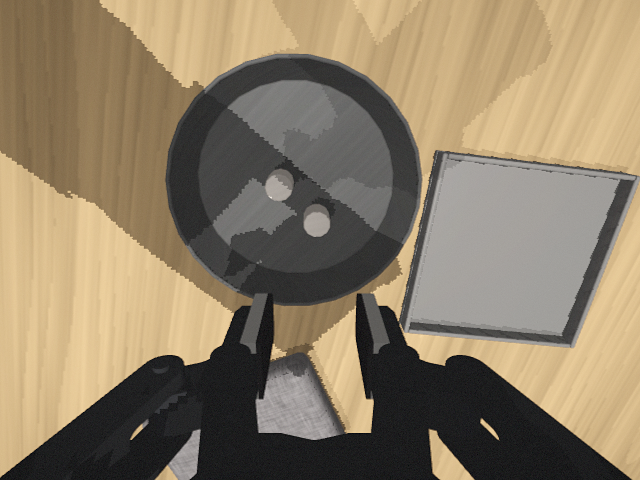

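```bash
python3 - <<'E'
from h import *
s=r.sense(); f=grab_frame('wrist'); c=cam(f,s)
W=[onz(c,*p,18)[:2] for p in [(437,152),(638,177),(573,347),(402,328)]]
print(np.round(W,1),np.mean(W,0), cv2.minAreaRect(np.array(W,np.float32)))
E
```

```text
[[ 534.6 -210.3]
 [ 685.3 -194.2]
 [ 702.9 -340.5]
 [ 553.3 -354. ]] [ 619.05010592 -274.76025019] ((618.7611083984375, -275.39862060546875), (153.49122619628906, 147.3106231689453), 6.087838649749756)
```

Call:
carry_out(steps=[[[60,0.2635,0.1385,-0.1,90],[60,0.2635,0.1385,-0.1,90],[60,0.2635,0.1385,-0.1,90],[60,0.2635,0.1385,-0.1,90],[60,0.2635,0.1385,-0.1,90],[60,0.2635,0.1385,-0.1,90],[60,0.2635,0.1385,-0.05,90],[60,0.2635,0.1385,0,90]]])

```text
clock: 12.1
eef_pos: [533.4, 12.2, 331.7]
tcp_rot: [3.123, -0.021, 0.68]
contact_force: [1.0, 0.4, -0.6]
opening: 0.6
```

```bash
python3 - <<'E'
from h import *
gto(534.5,8.7,150,.230,1);print(r.sense()['qpos'][[1,2,4]].sum(),r.sense()['qvel'])
E
```

```text
shift [-0.0052  0.0001  0.0087] spin 25.81 | clock 12.1 tip [538.2  12.  158.8] yaw 0.6805 tilt(x,y of tool z) [ 0.0279 -0.0011] open 0.6 F [ 1.   0.4 -0.6]
3.1136925315083657 [-0.00186025  0.69325556  0.47685814 -0.02747893 -1.09267335  1.48535913]
```

```bash
python3 - <<'E'
from h import *
gto(534.5,8.7,150,.230,4)
gto(534.5,8.7,150,.230,1)
E
```

```text
shift [0.0002 0.0021 0.0034] spin 25.82 | clock 12.25 tip [533.   10.2 153.4] yaw 0.6807 tilt(x,y of tool z) [ 0.0156 -0.002 ] open 0.601 F [0.5 0.5 1.6]
shift [0.002  0.0016 0.0044] spin 26.24 | clock 12.25 tip [531.9   8.7 154.4] yaw 0.688 tilt(x,y of tool z) [ 0.0125 -0.0025] open 0.601 F [0.5 0.5 1.6]
```

Call:
carry_out(steps=[[[60,0,0,0,25.8],[60,0,0,0,25.8],[60,0,0,0,25.8],[60,0,0,0,25.8],[60,0,0,0,25.8],[60,0,0,-0.05,25.8],[60,0,0,-0.1,25.8]]])

```text
clock: 12.95
eef_pos: [528.0, 8.9, 428.2]
tcp_rot: [3.137, -0.009, 0.243]
contact_force: [1.4, -0.8, 0.1]
opening: 0.601
```

```bash
python3 - <<'E'
from h import *
gto(534.5,8.7,150,.230,1);print(r.sense()['qpos'][[1,2,4]].sum(),r.sense()['qvel'])
E
```

```text
shift [0.0039 0.0004 0.1053] spin 0.75 | clock 12.95 tip [529.6   8.5 255.2] yaw 0.2431 tilt(x,y of tool z) [ 0.0095 -0.0026] open 0.601 F [ 1.4 -0.8  0.1]
3.132086448166321 [ 0.00206821 -0.56091525 -0.55364811  0.0047777   1.06279077 -0.00131403]
```

Call:
carry_out(steps=[[[60,0,0,-0.01,0.75],[60,0,0,-0.01,0.75],[60,0,0,-0.01,0.75]]])

```text
clock: 13.25
eef_pos: [527.4, 8.7, 437.6]
tcp_rot: [3.137, -0.008, 0.232]
contact_force: [-0.3, 0.1, -0.5]
opening: 0.597
```

```bash
python3 - <<'E'
from h import *
gto(534.5,8.7,150,.230,4)
gto(534.5,8.7,150,.230,1)
s=r.sense(); f=grab_frame('wrist'); save(f,'w10.png'); c=cam(f,s)
B=R.from_euler('z',.23).as_matrix()
for p in [(-100,75,20),(100,75,20),(100,-75,20),(-100,-75,20),(70,-42,20),(0,0,68)]: print(p,proj(c,B@p+[534.5,8.7,0]).round(1))
E
```

```text
shift [0.005  0.0005 0.1139] spin 0.1 | clock 13.4 tip [528.6   8.3 263.9] yaw 0.2317 tilt(x,y of tool z) [ 0.0074 -0.0027] open 0.599 F [-0.6  0.   0.2]
shift [0.0052 0.0006 0.1136] spin 0.07 | clock 13.4 tip [528.5   8.4 263.5] yaw 0.2311 tilt(x,y of tool z) [ 0.0066 -0.0027] open 0.599 F [-0.6  0.   0.2]
(-100, 75, 20) [246.2 275.6]
(100, 75, 20) [234.5  78.5]
(100, -75, 20) [395.6  78.7]
(-100, -75, 20) [383.4 275.4]
(70, -42, 20) [359.  112.4]
(0, 0, 68) [315.3 195.2]
```

View pics/w10.png

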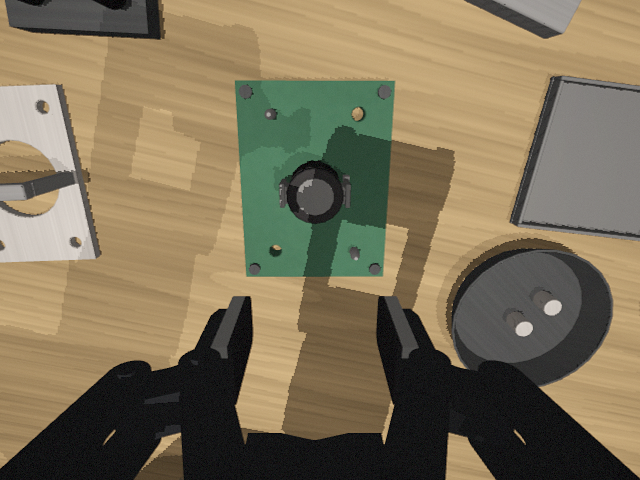

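Call:
carry_out(steps=[[[98,0.005,0.0005,0.05,0],[98,0.005,0.0005,0.1,0],[98,0.005,0.0005,0.15,0],[98,0.005,0.0005,0.15,0],[98,0.005,0.0005,0.15,0]]])

```text
clock: 13.95
eef_pos: [533.3, 9.2, 286.1]
tcp_rot: [3.138, -0.003, 0.231]
contact_force: [1.3, 0.8, 0.9]
opening: 0.985
```

```bash
python3 - <<'E'
from h import *
gto(534.5,8.7,38,.230,4)
s=r.sense(); f=grab_frame('wrist'); save(f,'w11.png'); c=cam(f,s); print(proj(c,[534.5,8.7,68]))
E
```

```text
shift [-0.0015 -0.0005  0.0769] spin 0.07 | clock 14.1 tip [535.5   8.7 115. ] yaw 0.2312 tilt(x,y of tool z) [ 0.0076 -0.0027] open 0.976 F [ 0.7  0.7 -0.1]
[314.30683234 269.13939881]
```

View pics/w11.png

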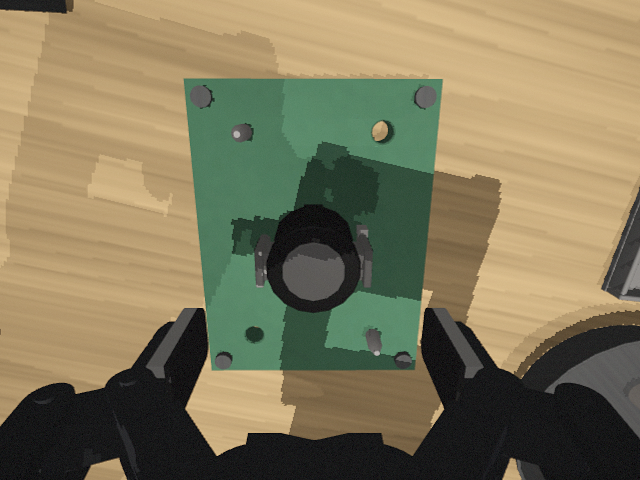

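Call:
carry_out(steps=[[[98,-0.0015,-0.0005,0.04,0],[98,-0.0015,-0.0005,0.077,0],[98,-0.0015,-0.0005,0.077,0],[98,-0.0015,-0.0005,0.077,0]]])

```text
clock: 14.55
eef_pos: [534.4, 9.1, 213.5]
tcp_rot: [3.136, -0.011, 0.231]
contact_force: [0.6, 0.1, 1.2]
opening: 0.975
```

```bash
python3 - <<'E'
from h import *
gto(534.5,8.7,38,.230,4)
s=r.sense(); f=grab_frame('wrist'); save(f,'w12.png')
E
```

```text
shift [-0.0025 -0.0006  0.0031] spin 0.06 | clock 14.7 tip [537.1   8.7  41.2] yaw 0.2311 tilt(x,y of tool z) [ 0.0134 -0.0026] open 0.98 F [0.2 0.2 0.2]
```

View pics/w12.png

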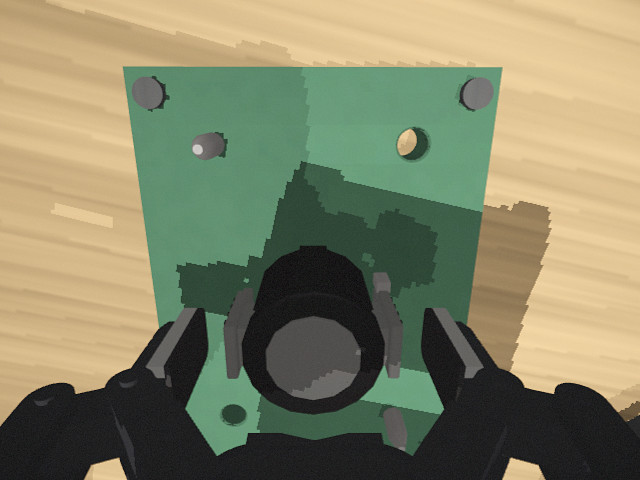

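Call:
carry_out(steps=[[[98,-0.0025,-0.0006,0.003,0],[98,-0.0025,-0.0006,0.003,0],[55,-0.0025,-0.0006,0.003,0],[55,-0.0025,-0.0006,0.003,0],[55,-0.0025,-0.0006,0.003,0],[55,-0.0025,-0.0006,0.003,0],[55,-0.0025,-0.0006,0.003,0],[55,-0.0025,-0.0006,0.003,0]]], squeeze=60)

```text
clock: 15.55
eef_pos: [532.6, 9.1, 212.4]
tcp_rot: [3.136, -0.014, 0.231]
contact_force: [-3.4, -0.3, 16.0]
opening: 0.594
```

```bash
python3 - <<'E'
from h import *
gto(534.5,8.7,38,.230,4)
s=r.sense(); f=grab_frame('wrist'); save(f,'w13.png')
E
```

```text
shift [-0.0007 -0.0002  0.0014] spin 0.06 | clock 15.7 tip [535.2   8.7  39.4] yaw 0.231 tilt(x,y of tool z) [ 0.0151 -0.0025] open 0.595 F [-4.4  0.7 15.9]
```

View pics/w13.png

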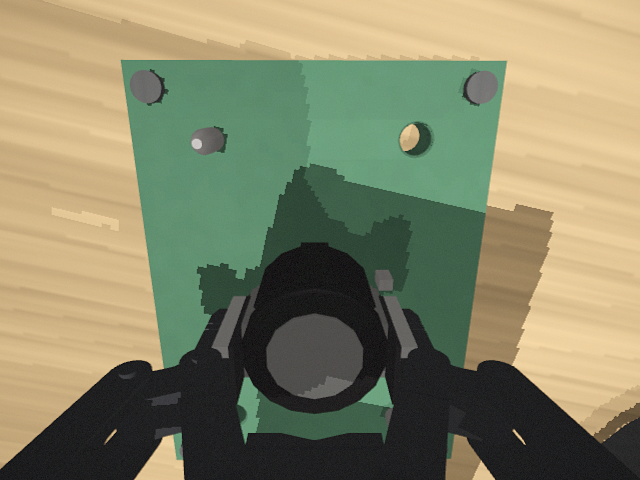

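Call:
carry_out(steps=[[[55,-0.0003,0,0,-6],[55,-0.0003,0,0,-12],[55,-0.0003,0,0,-18],[55,-0.0003,0,0,-24],[55,-0.0003,0,0,-30],[55,-0.0003,0,0,-35],[55,-0.0003,0,0,-35],[55,-0.0003,0,0,-35]]])

```text
clock: 16.55
eef_pos: [532.8, 9.1, 212.6]
tcp_rot: [3.128, -0.009, 0.839]
contact_force: [2.1, 1.0, 3.6]
opening: 0.594
```

```bash
python3 - <<'E'
from h import *
gto(534.5,8.7,38,.230+np.radians(70),4)
s=r.sense(); print(s['wrist_torque']);f=grab_frame('wrist'); save(f,'w14.png')
E
```

```text
shift [-0.0007 -0.0008  0.0017] spin -35.07 | clock 16.7 tip [535.6   8.7  39.7] yaw 0.8397 tilt(x,y of tool z) [ 0.0164 -0.0024] open 0.593 F [2.9 1.9 4.1]
[ 0.24222426 -0.3506407  -0.00617209]
```

View pics/w14.png

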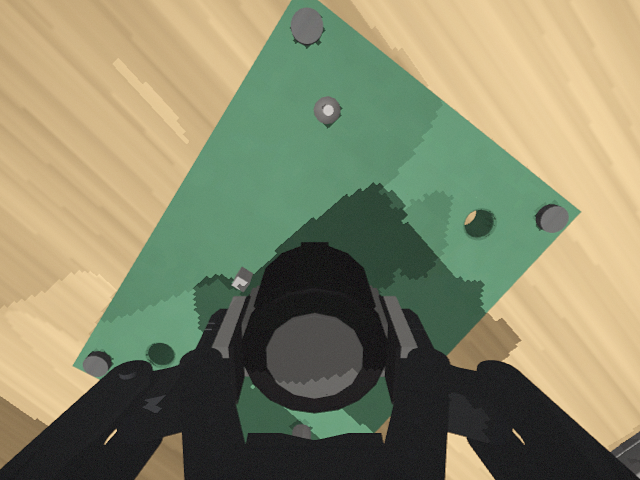

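Call:
carry_out(steps=[[[55,-0.0003,-0.0003,0,-6],[55,-0.0003,-0.0003,0,-12],[55,-0.0003,-0.0003,0,-18],[55,-0.0003,-0.0003,0,-24],[55,-0.0003,-0.0003,0,-30],[55,-0.0003,-0.0003,0,-36],[55,-0.0003,-0.0003,0,-37],[55,-0.0003,-0.0003,0,-37]]])

```text
clock: 17.55
eef_pos: [532.4, 9.2, 212.7]
tcp_rot: [3.125, 0.001, 1.484]
contact_force: [1.4, 2.6, 3.9]
opening: 0.591
```

```bash
python3 - <<'E'
from h import *
gto(534.5,8.7,38,.230+np.radians(70),4)
s=r.sense(); print(s['wrist_torque']);f=grab_frame('wrist'); save(f,'w15.png')
E
```

```text
shift [-0.0001 -0.0007  0.0017] spin 1.83 | clock 17.7 tip [535.2   8.8  39.7] yaw 1.4837 tilt(x,y of tool z) [ 0.0165 -0.0023] open 0.588 F [1.7 2.7 4. ]
[ 0.49262165 -0.20665734 -0.01450695]
```

View pics/w15.png

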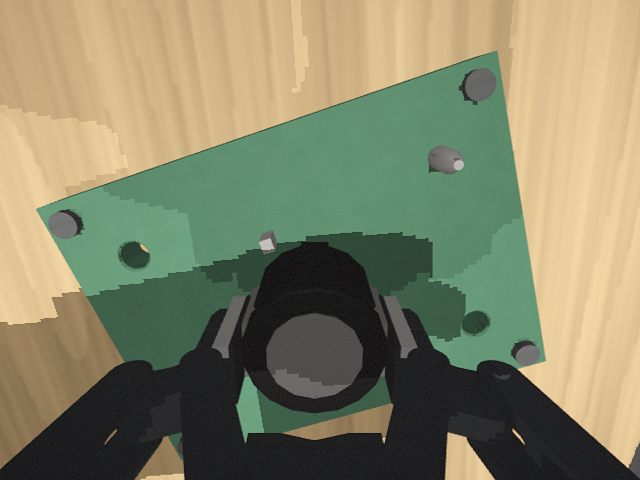

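Call:
carry_out(steps=[[[55,0,0,-0.01,0],[55,0,0,-0.03,0],[55,0,0,-0.05,0],[55,0,0,-0.08,0],[55,0,0,-0.11,0],[55,0,0,-0.13,0],[55,0,0,-0.13,0],[55,0,0,-0.13,0]]])

```text
clock: 18.55
eef_pos: [529.6, 9.3, 342.4]
tcp_rot: [3.126, 0.001, 1.484]
contact_force: [0.1, -0.4, -1.2]
opening: 0.591
```

```bash
python3 - <<'E'
from h import *
gto(619,-275,165,None,4)
s=r.sense();f=grab_frame('wrist'); save(f,'w16.png')
f=grab_frame('scene'); cv2.imwrite('pics/s16.png',cv2.resize(f['image'][150:400,180:480],(720,600))[...,::-1])
E
```

```text
shift [-0.2753  0.1111  0.0056] spin 0 | clock 18.7 tip [532.    8.9 168.7] yaw 1.4843 tilt(x,y of tool z) [ 0.0145 -0.0025] open 0.586 F [ 0.3  0.6 -1.9]
```

View pics/s16.png

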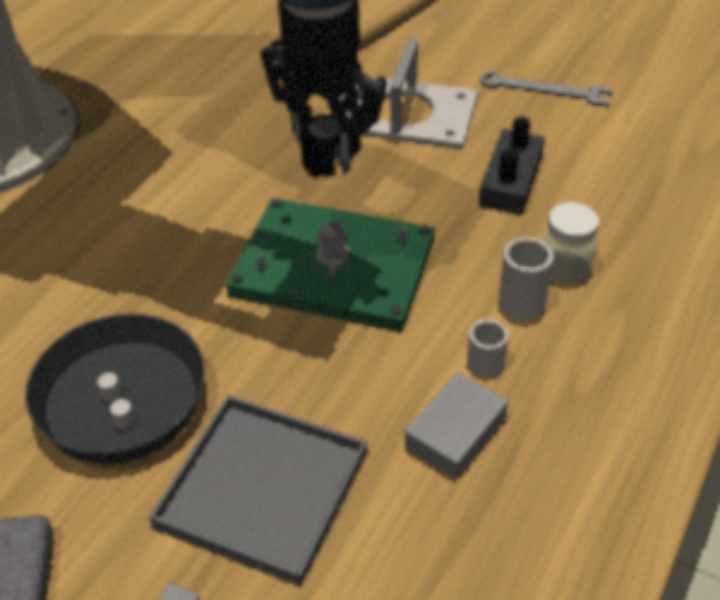

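View pics/w16.png

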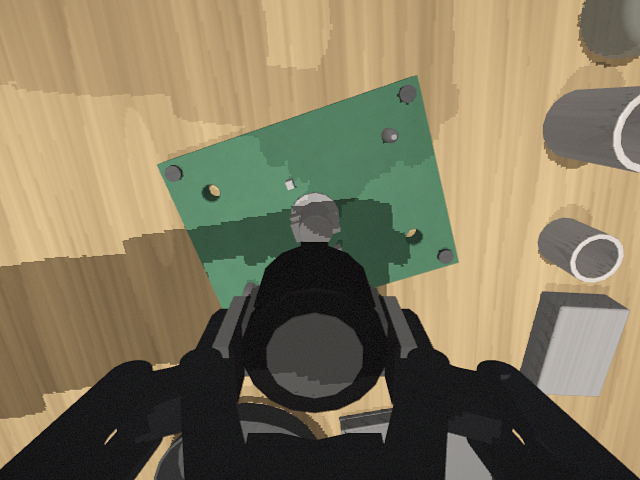

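Call:
carry_out(steps=[[[55,-0.275,0.111,0,0],[55,-0.275,0.111,0,0],[55,-0.275,0.111,0,0],[55,-0.275,0.111,0,0],[55,-0.275,0.111,0,0],[55,-0.275,0.111,0,0],[55,-0.275,0.111,0,0],[55,-0.275,0.111,0,0]]])

```text
clock: 19.6
eef_pos: [616.3, -275.1, 341.9]
tcp_rot: [3.129, 0.0, 1.482]
contact_force: [-1.0, 0.4, -1.6]
opening: 0.59
```

Call:
carry_out(steps=[[[55,0,0,0.05,0],[55,0,0,0.1,0],[55,0,0,0.11,0],[55,0,0,0.11,0],[55,0,0,0.11,0]]])

```text
clock: 20.1
eef_pos: [618.6, -275.0, 233.7]
tcp_rot: [3.128, 0.001, 1.483]
contact_force: [-0.2, 0.1, -1.1]
opening: 0.592
```

```bash
python3 - <<'E'
from h import *
gto(619,-275,22.5,None,4)
s=r.sense();f=grab_frame('wrist'); save(f,'w17.png')
f=grab_frame('scene'); cv2.imwrite('pics/s17.png',cv2.resize(f['image'][250:400,200:400],(720,540))[...,::-1])
E
```

```text
shift [ 0.0006 -0.003   0.0388] spin 0 | clock 20.25 tip [ 621.4 -275.7   61.4] yaw 1.483 tilt(x,y of tool z) [ 0.0153 -0.0027] open 0.59 F [ 0.   0.1 -1.2]
```

View pics/s17.png

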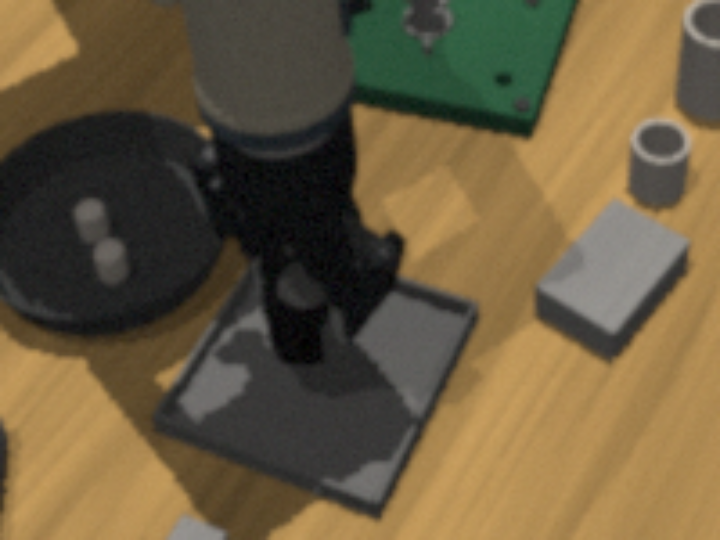

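View pics/w17.png

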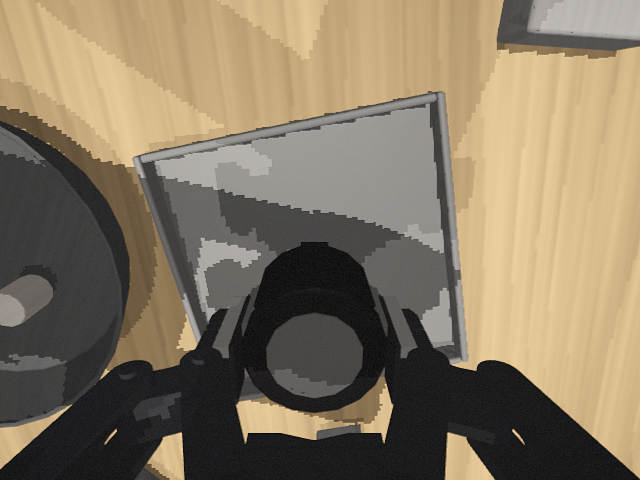

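Call:
carry_out(steps=[[[55,0,-0.003,0.025,0],[55,0,-0.003,0.032,0],[55,0,-0.003,0.038,0],[55,0,-0.003,0.038,0],[55,0,-0.003,0.038,0]]])

```text
clock: 20.85
eef_pos: [616.1, -275.4, 196.3]
tcp_rot: [3.126, 0.001, 1.482]
contact_force: [-0.7, 0.4, -1.8]
opening: 0.589
```

```bash
python3 - <<'E'
from h import *
gto(619,-275,22.5,None,4)
E
```

```text
shift [0.0009 0.0001 0.0009] spin 0 | clock 21.0 tip [ 618.8 -275.9   23.4] yaw 1.4825 tilt(x,y of tool z) [ 0.0155 -0.0028] open 0.592 F [ 0.3 -0.2 -2. ]
```

Call:
carry_out(steps=[[[55,0,0,0.0015,0],[55,0,0,0.002,0],[55,0,0,0.002,0]]])

```text
clock: 21.3
eef_pos: [616.4, -275.5, 194.9]
tcp_rot: [3.125, 0.002, 1.483]
contact_force: [-0.5, -0.4, 2.0]
opening: 0.593
```

Call:
carry_out(steps=[[[98,0,0,0,0],[98,0,0,0,0],[98,0,0,0,0],[98,0,0,0,0]]])

```text
clock: 21.7
eef_pos: [616.4, -275.5, 194.9]
tcp_rot: [3.125, 0.002, 1.483]
contact_force: [0.1, -0.1, 0.7]
opening: 0.981
```

Call:
carry_out(steps=[[[98,0,0,-0.03,0],[98,0,0,-0.08,0],[98,0,0,-0.13,0],[98,0,0,-0.18,0],[98,0,0,-0.22,0],[98,0,0,-0.22,0],[98,0,0,-0.22,0]]])

```text
clock: 22.4
eef_pos: [612.8, -274.8, 416.0]
tcp_rot: [3.123, 0.002, 1.482]
contact_force: [0.0, 1.2, -1.1]
opening: 0.975
```

```bash
python3 - <<'E'
from h import *
gto(479,301,250,0.23,4)
s=r.sense();f=grab_frame('wrist'); save(f,'w18.png')
f=grab_frame('scene'); cv2.imwrite('pics/s18.png',cv2.resize(f['image'][250:400,200:400],(720,540))[...,::-1])
f=grab_frame('side'); cv2.imwrite('pics/d18.png',cv2.resize(f['image'][280:380,190:370],(800,444))[...,::-1])
E
```

```text
shift [ 0.5619 -0.1862 -0.0125] spin 71.76 | clock 22.55 tip [ 615.1 -275.2  241.2] yaw 1.4825 tilt(x,y of tool z) [ 0.0154 -0.0027] open 0.977 F [ 0.7 -0.7  0.3]
```

View pics/s18.png

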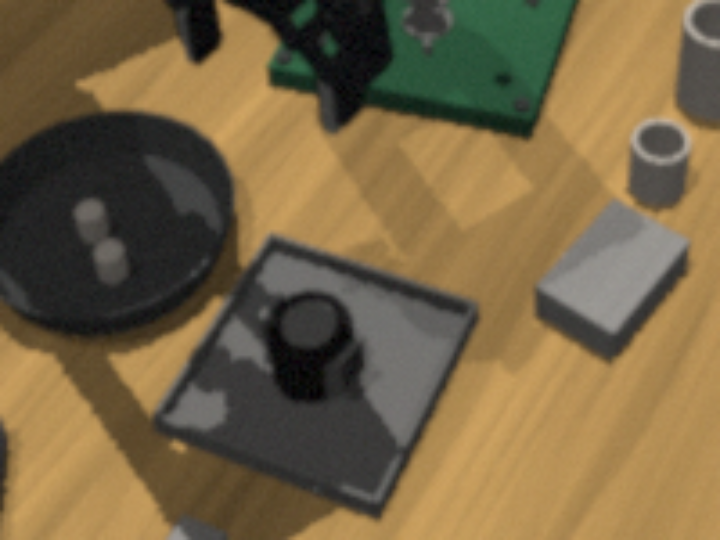

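View pics/w18.png

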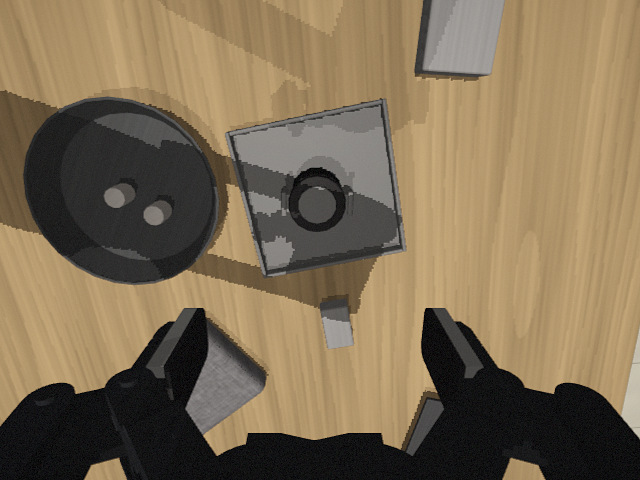

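View pics/d18.png

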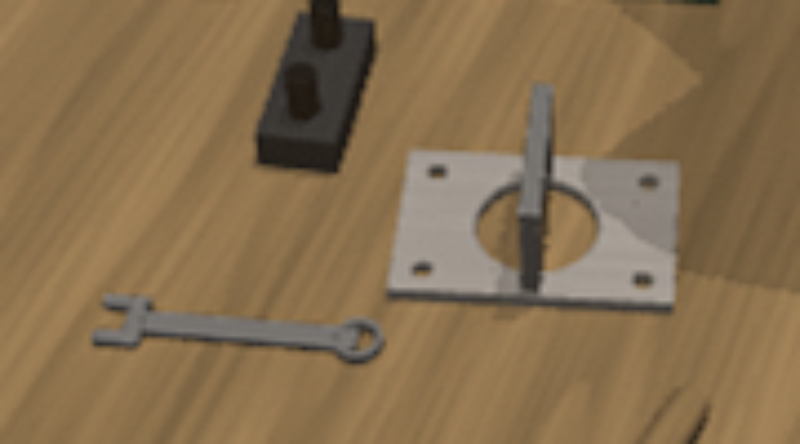

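Call:
carry_out(steps=[[[98,0.3,-0.095,0,-6],[98,0.3,-0.095,0,-6],[98,0.3,-0.095,0,-6],[98,0.3,-0.095,0,-6],[98,0.3,-0.095,0,-6],[98,0.3,-0.095,0,-6],[98,0.3,-0.095,0,-6],[98,0.3,-0.095,0,-6]]])

```text
clock: 23.5
eef_pos: [544.0, 34.4, 411.2]
tcp_rot: [3.129, 0.002, 1.591]
contact_force: [0.4, -0.6, -0.1]
opening: 0.979
```

Call:
carry_out(steps=[[[98,0.29,-0.063,0,-6],[98,0.29,-0.063,0,-6],[98,0.29,-0.063,0,-6],[98,0.29,-0.063,0,-6],[98,0.29,-0.063,0,-6],[98,0.29,-0.063,0,-6],[98,0.29,-0.063,0,-6],[98,0.29,-0.063,0,-6]]])

```text
clock: 24.3
eef_pos: [475.8, 323.1, 409.1]
tcp_rot: [3.129, 0.005, 1.697]
contact_force: [0.2, -0.6, 0.4]
opening: 0.978
```

```bash
python3 - <<'E'
from h import *
gto(479,301,250,0.23+np.pi/2,3)
s=r.sense();f=grab_frame('wrist'); save(f,'w19.png')
E
```

```text
shift [-0.0208 -0.0015 -0.0137] spin -6.05 | clock 24.4 tip [478.1 321.8 236.2] yaw 1.6952 tilt(x,y of tool z) [ 0.0126 -0.0031] open 0.978 F [ 0.   0.1 -0.7]
```

View pics/w19.png

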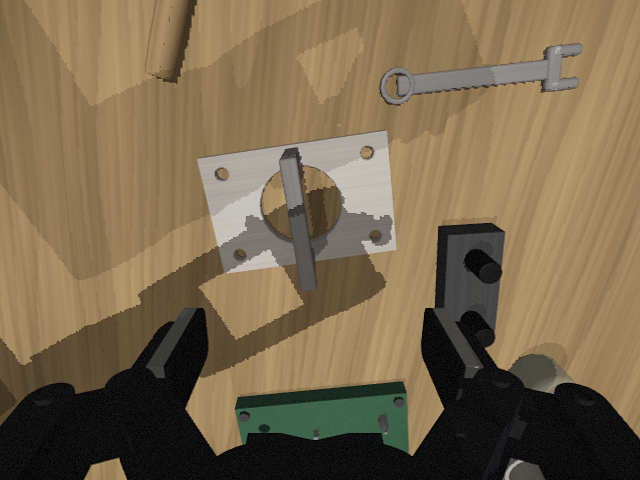

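```bash
python3 - <<'E'
from h import *
s=r.sense(); f=grab_frame('wrist'); c=cam(f,s)
H=np.array([onz(c,*p,10)[:2] for p in [(222,174),(367,152),(375,236),(240,255)]]);print(H.round(1),H.mean(0))
for a,b in [(0,1),(3,2),(0,3),(1,2)]:
    d=H[b]-H[a]; print(np.hypot(*d),np.degrees(np.arctan2(d[1],d[0])))
C=[onz(c,*p,10)[:2] for p in [(197,158),(387,130),(397,249),(224,274)]]; print(np.round(C,1),np.mean(C,0))
print('bar ends',onz(c,289,158,82),onz(c,308.5,289,82))
cv2.imwrite('pics/z19.png',cv2.resize(f['image'][110:310,180:420],(720,600),interpolation=2)[...,::-1])
E
```

```text
[[390.3 329.5]
 [524.7 366.6]
 [546.6 284.9]
 [412.4 248.2]] [468.5069433  307.30395831]
139.38073013579694 15.457990883526726
139.16525256892882 15.266589544405672
84.19765958877545 -74.80921201765915
84.66382600588463 -74.95409212170074
[[366.3 341.8]
 [539.8 388.7]
 [571.5 273.6]
 [397.2 225. ]] [468.69883056 307.2673262 ]
bar ends [454.81022608 362.20357005  82.        ] [482.4843298  254.16926096  82.        ]
```

View pics/z19.png

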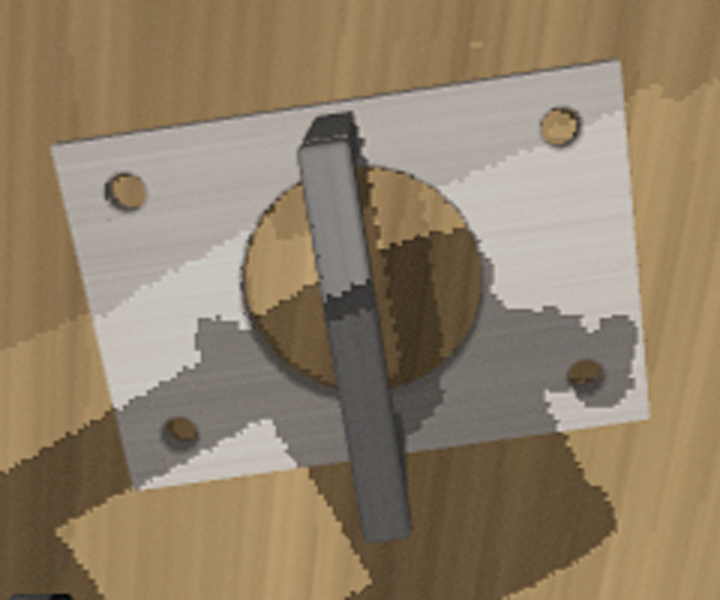

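```bash
python3 - <<'E'
from h import *
gto(468.6,307.5,100,0.266+np.pi/2,3)
E
```

```text
shift [-0.0119 -0.0129  0.1366] spin -8.23 | clock 24.6 tip [478.2 321.2 236.7] yaw 1.6931 tilt(x,y of tool z) [ 0.013  -0.0023] open 0.979 F [ 0.2 -0.5  0.7]
```

Call:
carry_out(steps=[[[50,-0.012,-0.013,0.05,-8.2],[50,-0.012,-0.013,0.1,-8.2],[50,-0.012,-0.013,0.136,-8.2],[50,-0.012,-0.013,0.136,-8.2],[50,-0.012,-0.013,0.136,-8.2],[50,-0.012,-0.013,0.136,-8.2]]])

```text
clock: 25.2
eef_pos: [467.3, 308.4, 275.9]
tcp_rot: [3.126, 0.004, 1.836]
contact_force: [-0.5, 1.1, 0.2]
opening: 0.501
```

```bash
python3 - <<'E'
from h import *
gto(468.6,307.5,60,0.266+np.pi/2,3)
s=r.sense();f=grab_frame('wrist'); save(f,'w20.png')
E
```

```text
shift [-0.0003 -0.0023  0.043 ] spin -0.04 | clock 25.3 tip [470.1 308.4 103. ] yaw 1.836 tilt(x,y of tool z) [ 0.0162 -0.0001] open 0.502 F [ 0.9  0.2 -0.4]
```

View pics/w20.png

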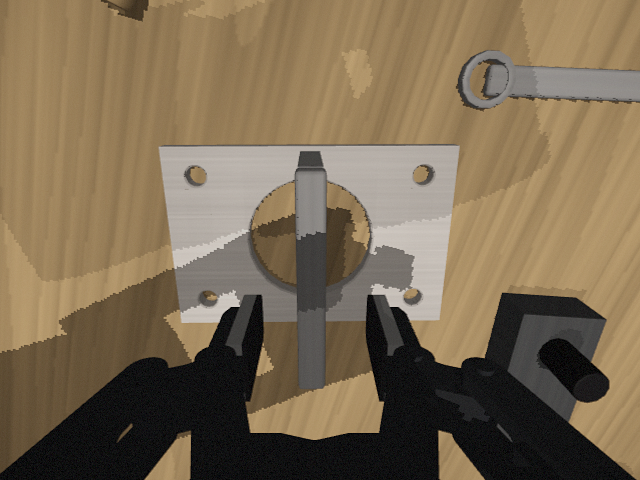

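Call:
carry_out(steps=[[[50,0,-0.001,-0.05,0],[50,0,-0.001,-0.1,0]]])

```text
clock: 25.55
eef_pos: [464.0, 307.9, 374.9]
tcp_rot: [3.128, 0.005, 1.836]
contact_force: [1.6, 1.4, 1.0]
opening: 0.499
```

Call:
carry_out(steps=[[[50,0,0,-0.05,0],[50,0,0,-0.1,0]]])

```text
clock: 25.75
eef_pos: [462.0, 307.8, 477.1]
tcp_rot: [3.126, 0.004, 1.837]
contact_force: [0.1, 0.3, -1.1]
opening: 0.501
```

Call:
carry_out(steps=[[[50,0,0,0,0],[50,0,0,0,0],[50,0,0,0,0]]])

```text
clock: 26.05
eef_pos: [461.5, 307.6, 476.7]
tcp_rot: [3.126, 0.004, 1.837]
contact_force: [-0.6, -0.5, 0.1]
opening: 0.5
```

```bash
python3 - <<'E'
from h import *
gto(468.6,307.5,60,0.266+np.pi/2,3)
E
```

```text
shift [1.000e-04 9.000e-04 2.432e-01] spin -0.01 | clock 26.15 tip [464.1 307.4 303.2] yaw 1.8366 tilt(x,y of tool z) [ 0.0149 -0.0009] open 0.501 F [-0.  -0.2 -0.6]
```

Call:
carry_out(steps=[[[50,0,0,0.05,0],[50,0,0,0.1,0],[50,0,0,0.15,0],[50,0,0,0.2,0],[50,0,0,0.2,0],[50,0,0,0.2,0]]])

```text
clock: 26.75
eef_pos: [464.2, 307.1, 275.0]
tcp_rot: [3.132, 0.006, 1.837]
contact_force: [0.0, 0.6, 0.3]
opening: 0.502
```

```bash
python3 - <<'E'
from h import *
gto(468.6,307.5,60,0.266+np.pi/2,3)
E
```

```text
shift [0.0001 0.0008 0.0435] spin -0.01 | clock 26.85 tip [467.2 307.3 103.5] yaw 1.8366 tilt(x,y of tool z) [ 0.0139 -0.0016] open 0.496 F [ 0.5 -0.   0.6]
```

Call:
carry_out(steps=[[[50,0,0.001,0.03,0],[50,0,0.001,0.043,0],[50,0,0.001,0.043,0],[8,0,0.001,0.043,0],[8,0,0.001,0.043,0],[8,0,0.001,0.043,0],[8,0,0.001,0.043,0],[8,0,0.001,0.043,0]]], squeeze=100)

```text
clock: 27.65
eef_pos: [467.1, 308.3, 236.4]
tcp_rot: [3.125, 0.004, 1.837]
contact_force: [-3.2, -1.8, 8.5]
opening: 0.14
```

```bash
python3 - <<'E'
from h import *
gto(468.6,307.5,60,0.266+np.pi/2,3)
E
```

```text
shift [-0.0005 -0.0017  0.0034] spin -0.01 | clock 27.75 tip [470.1 308.5  63.4] yaw 1.8365 tilt(x,y of tool z) [0.0171 0.0007] open 0.141 F [-2.7 -1.3  8.1]
```

Call:
carry_out(steps=[[[8,0,0,-0.02,0],[8,0,0,-0.05,0],[8,0,0,-0.09,0],[8,0,0,-0.12,0],[8,0,0,-0.12,0],[8,0,0,-0.12,0]]])

```text
clock: 28.35
eef_pos: [464.7, 308.0, 356.4]
tcp_rot: [3.124, 0.004, 1.837]
contact_force: [-1.3, -0.1, -6.8]
opening: 0.136
```

```bash
python3 - <<'E'
from h import *
gto(534.5,8.7,184,0.23+np.pi/2,3)
s=r.sense();f=grab_frame('wrist'); save(f,'w21.png'); 
f=grab_frame('side'); cv2.imwrite('pics/d21.png',cv2.resize(f['image'][200:380,190:430],(800,600))[...,::-1])
E
```

```text
shift [-0.3063 -0.0136 -0.0005] spin 2.05 | clock 28.45 tip [467.2 307.8 182.4] yaw 1.8366 tilt(x,y of tool z) [ 0.0159 -0.0002] open 0.138 F [-1.4  0.7 -7.4]
```

View pics/w21.png

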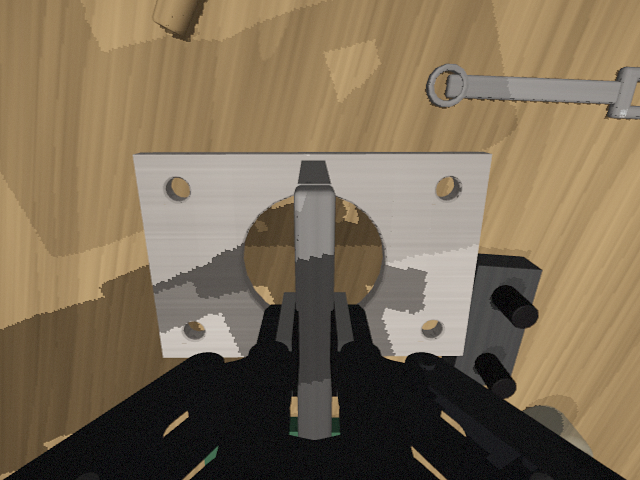

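View pics/d21.png

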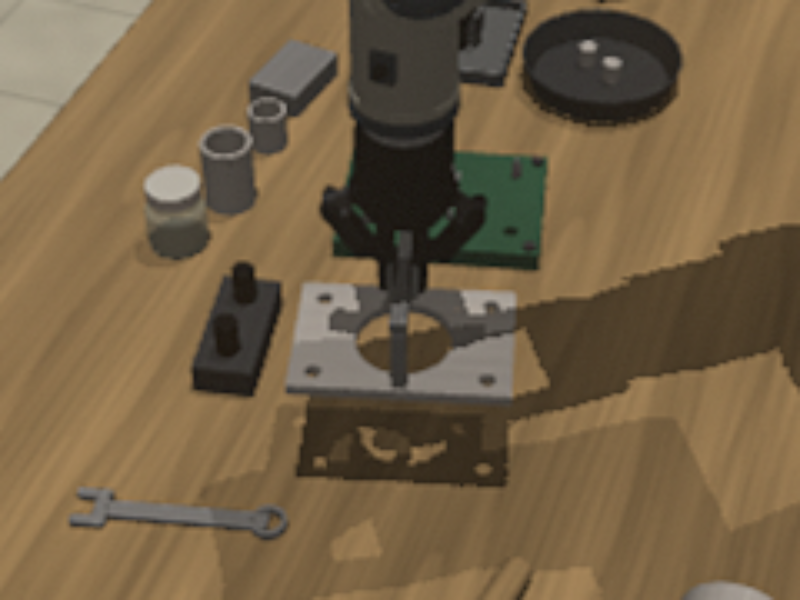

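```bash
cat > plate.py <<'E'
from h import *
def plate(f,px,zt=226.4):
    T=np.array(f['T_tool_cam']);K=np.array(f['intrinsics']);out=[]
    for u,v in px:
        d=np.linalg.inv(K)@[u,v,1]; d=T[:3,:3]@[d[0],-d[1],-d[2]]; e=T[:3,3]; out.append((e+d*(zt-e[2])/d[2])[:2])
    return np.array(out)
E
python3 - <<'E'
from plate import *
f=grab_frame('wrist')
g=f['image']
H=plate(f,[(178,189),(448,188),(432,328),(194,329)])
print(H.round(1),H.mean(0)); d=H[1]-H[0]+H[2]-H[3]; print(np.hypot(*(H[1]-H[0])),np.hypot(*(H[1]-H[2])),np.degrees(np.arctan2(d[1],d[0])))
t=[cv2.resize(g[v-20:v+20,u-20:u+20],(300,300),interpolation=2) for u,v in [(178,189),(448,188),(432,328),(194,329)]]
cv2.imwrite('pics/z21.png',np.vstack([np.hstack(t[:2]),np.hstack(t[3:1:-1])])[...,::-1])
E
```

```text
[[ 41.8 -71. ]
 [ 42.3  67.8]
 [-40.4  67.6]
 [-41.  -71.1]] [ 0.67334789 -1.67727724]
138.7763967923319 82.67004822985324 89.79416445039837
```

View pics/z21.png

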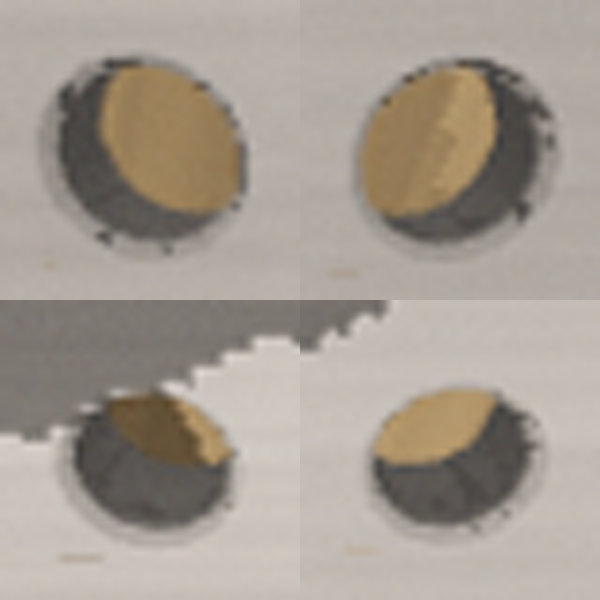

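```bash
cat >> plate.py <<'E'
def pto(x,y,zu,byaw=0.231,off=(0.2,-1.4),ang=89.79,n=4):
    """shift that brings plate underside centre to x,y,zu with yaw"""
    P=[];Q=[]
    for i in range(n):
        s=r.sense(); P.append(s['eef_pos']); Q.append(R.from_euler('xyz',s['tcp_rot']))
        if i<n-1: grab_frame('side')
    p=np.mean(P,0); M=R.concatenate(Q).mean().as_matrix(); yw=np.arctan2(M[1,0],M[0,0])
    py=yw-np.radians(ang); dy=byaw-py
    o=np.array([off[0],off[1],0]); cur=p+M@(o+[0,0,236.4])
    # after spin by dy (world, ccw) offset rotates
    M2=R.from_euler('z',dy).as_matrix()@M
    need=np.array([x,y,zu])-M2@(o+[0,0,236.4])-p
    print('shift',(M.T@need/1000).round(4),'spin',round(-np.degrees(dy),2),'cur plate',cur.round(1),'yaw',round(py,4),'tilt',M[:2,2].round(4),'F',s['contact_force'].round(1),'clock',s['clock'])
E
python3 -c "
from plate import *
pto(534.4,8.6,120)"
```

```text
shift [-3.063e-01 -1.350e-02 -1.000e-04] spin 2.2 cur plate [467.  307.8 118.7] yaw 0.2694 tilt [ 0.0153 -0.0006] F [-0.6  0.1 -5.1] clock 28.75
```

Call:
carry_out(steps=[[[8,-0.04,-0.002,0,0.5],[8,-0.085,-0.004,0,1],[8,-0.13,-0.006,0,2.2],[8,-0.175,-0.008,0,2.2],[8,-0.22,-0.01,0,2.2],[8,-0.265,-0.012,0,2.2],[8,-0.295,-0.013,0,2.2],[8,-0.3063,-0.0135,0,2.2]]])

```text
clock: 29.55
eef_pos: [532.8, 6.4, 356.5]
tcp_rot: [3.126, 0.004, 1.796]
contact_force: [0.4, 0.3, -7.4]
opening: 0.139
```

Call:
carry_out(steps=[[[8,0,0,0,0],[8,0,0,0,0],[8,0,0,0,0]]])

```text
clock: 29.85
eef_pos: [532.6, 7.5, 356.3]
tcp_rot: [3.126, 0.004, 1.797]
contact_force: [-0.1, -0.6, -6.6]
opening: 0.138
```

```bash
python3 - <<'E'
from plate import *
pto(534.4,8.6,60)
s=r.sense();f=grab_frame('wrist'); save(f,'w22.png')
E
```

```text
shift [ 0.0017 -0.0012  0.06  ] spin -0.07 cur plate [535.    7.2 120. ] yaw 0.2299 tilt [ 0.0159 -0.0006] F [-0.9  0.3 -6. ] clock 30.0
```

View pics/w22.png

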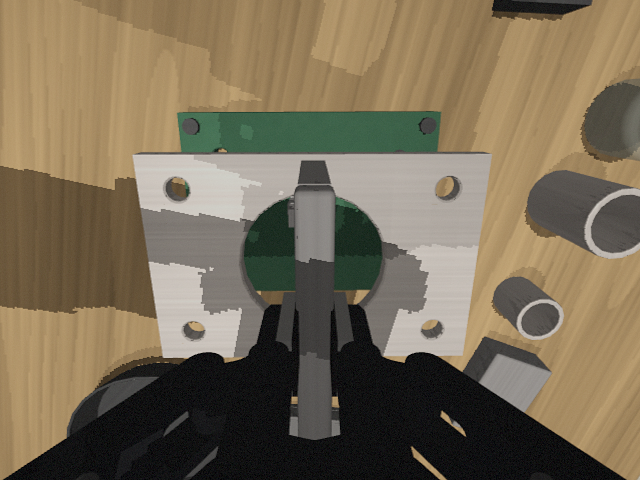

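```bash
python3 - <<'E'
from plate import *
s=r.sense();f=grab_frame('wrist');c=cam(f,s); print(s['eef_pos'],s['tcp_rot'])
B=R.from_euler('z',.231).as_matrix()
for p in [(-100,75,20),(100,75,20)]: print(p,proj(c,B@p+[534.4,8.6,0]))
A,D=onz(c,178,112,20),onz(c,440.5,111.5,20); print(A,D,np.arctan2(*(D-A)[1::-1]),np.hypot(*(D-A)[:2]))
m=(A+D)/2; print('base',m-B@[0,75,0])
cv2.imwrite('pics/z22.png',cv2.resize(f['image'][90:160,160:460],(800,187),interpolation=2)[...,::-1])
E
```

```text
[532.72126246   7.30952547 356.48689934] [3.12610831 0.00432568 1.79699073]
(-100, 75, 20) [177.52723097 113.2232323 ]
(100, 75, 20) [442.40971068 111.71509158]
[420.13004838  59.66796433  20.        ] [613.10196125 104.32497151  20.        ] 0.22741390551938104 198.07172298313563
base [533.7873355    8.98862312  20.        ]
```

View pics/z22.png

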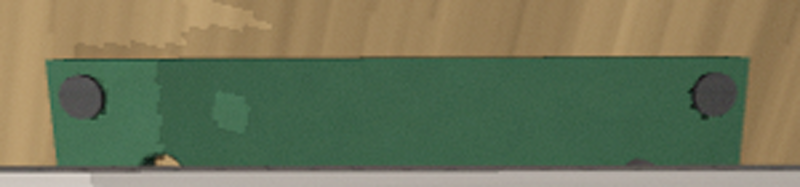

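Call:
carry_out(steps=[[[8,0.0017,-0.0014,0.03,0],[8,0.0017,-0.0014,0.06,0],[8,0.0017,-0.0014,0.07,0],[8,0.0017,-0.0014,0.07,0],[8,0.0017,-0.0014,0.07,0]]])

```text
clock: 30.6
eef_pos: [532.7, 8.6, 287.3]
tcp_rot: [3.125, 0.005, 1.797]
contact_force: [0.8, -0.7, -6.3]
opening: 0.132
```

```bash
python3 - <<'E'
from plate import *
pto(534.2,8.7,30,.23)
s=r.sense();f=grab_frame('wrist'); save(f,'w23.png'); g=f['image']
H=plate(f,[(177.6,189.3),(448.7,188.9),(433.2,330.2),(194,330.6)]); print(H.round(1),H.mean(0))
t=[cv2.resize(g[v-20:v+20,u-20:u+20],(300,300),interpolation=2) for u,v in [(178,189),(448,188),(432,328),(194,329)]]
cv2.imwrite('pics/z23.png',np.vstack([np.hstack(t[:2]),np.hstack(t[3:1:-1])])[...,::-1])
E
```

```text
shift [ 0.0009 -0.0017  0.0213] spin -0.01 cur plate [535.7   8.2  51.3] yaw 0.2298 tilt [ 0.0181 -0.0008] F [-0.8 -0.  -5.8] clock 30.75
[[ 41.6 -71.3]
 [ 41.7  68.2]
 [-41.9  68.4]
 [-42.1 -71.2]] [-0.16048862 -1.47669549]
```

View pics/z23.png

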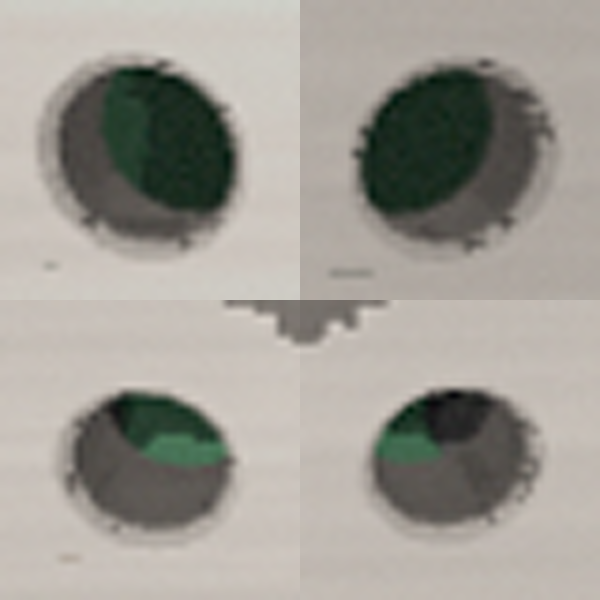

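View pics/w23.png

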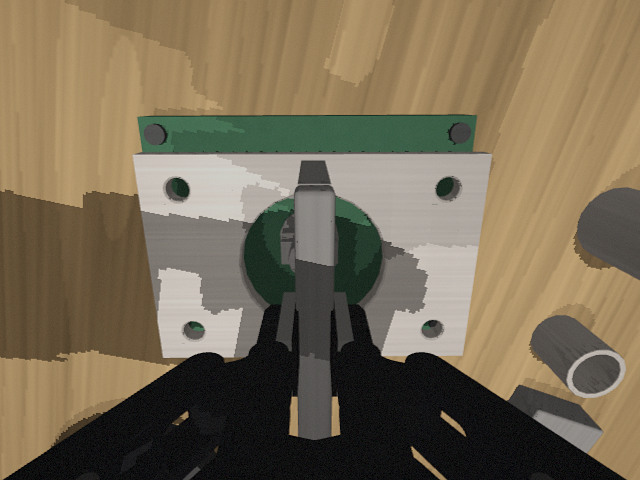

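```bash
python3 - <<'E'
from plate import *
s=r.sense();f=grab_frame('wrist');c=cam(f,s); print(s['eef_pos'],s['tcp_rot'])
hsv=cv2.cvtColor(f['image'],cv2.COLOR_RGB2HSV)
m=((hsv[...,0]>55)&(hsv[...,0]<95)&(hsv[...,1]>70)).astype(np.uint8)
cols=[];L=[]
for u in range(160,456,4):
    v=np.where(m[90:150,u])[0]; 
    if len(v): L.append((u,v[0]+90))
L=np.array(L,float); a=np.polyfit(L[:,0],L[:,1],1); print('edge',a)
for row in (125,140): 
    u=np.where(m[row])[0]; print(row,u.min(),u.max())
B=R.from_euler('z',.23).as_matrix()
for p in [(-100,75,20),(100,75,20),(-100,55,20),(100,55,20)]: print(p,proj(c,B@p+[534.2,8.7,0]))
cv2.imwrite('pics/z24.png',cv2.resize(f['image'][105:155,125:490],(803,110),interpolation=2)[...,::-1])
E
```

```text
[532.67054689   8.44950898 287.7228016 ] [3.12391836 0.0048586  1.79682445]
edge [-4.83154387e-03  1.17086561e+02]
125 139 475
140 141 473
(-100, 75, 20) [138.21204586 117.51234423]
(100, 75, 20) [479.230197   115.79506775]
(-100, 55, 20) [143.28921039 152.37935286]
(100, 55, 20) [474.805044   150.22693915]
```

View pics/z24.png

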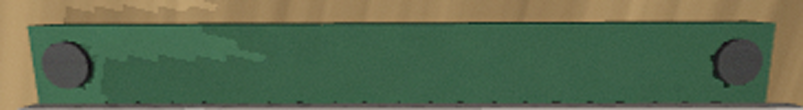

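Call:
carry_out(steps=[[[8,0.0013,-0.0021,0.003,0],[8,0.0013,-0.0023,0.007,0],[8,0.0013,-0.0023,0.007,0],[8,0.0013,-0.0023,0.007,0]]])

```text
clock: 31.25
eef_pos: [530.0, 9.2, 280.3]
tcp_rot: [3.125, 0.005, 1.797]
contact_force: [0.3, 0.1, -5.4]
opening: 0.137
```

```bash
python3 - <<'E'
from plate import *
pto(533.6,9.0,30,.23)
s=r.sense();f=grab_frame('wrist'); save(f,'w25.png'); g=f['image']
t=[cv2.resize(g[v-20:v+20,u-20:u+20],(300,300),interpolation=2) for u,v in [(178,189),(448,188),(432,328),(194,329)]]
cv2.imwrite('pics/z25.png',np.vstack([np.hstack(t[:2]),np.hstack(t[3:1:-1])])[...,::-1])
E
```

```text
shift [0.0001 0.0005 0.014 ] spin -0.02 cur plate [532.9   8.9  44. ] yaw 0.2296 tilt [ 0.0178 -0.0008] F [-0.4  0.3 -7.7] clock 31.4
```

View pics/z25.png

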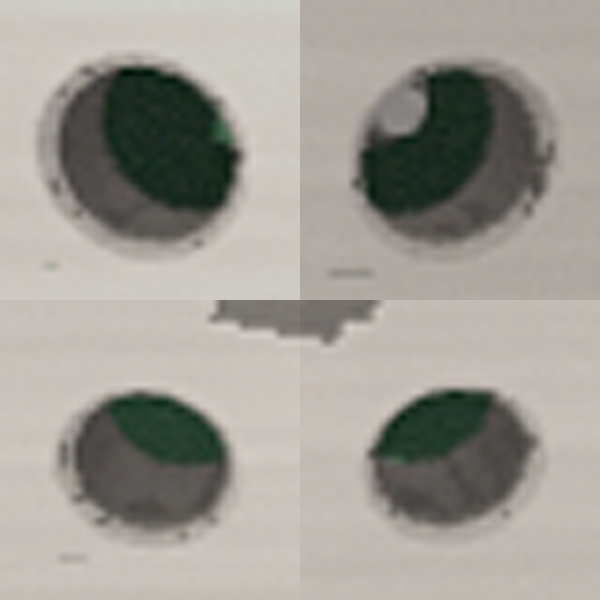

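```bash
python3 - <<'E'
from plate import *
f=grab_frame('wrist')
t=plate(f,[(441.3,182)],238.3); print('pin tip tool',t)
H=plate(f,[(177.6,189.3),(448.7,188.9),(433.2,330.2),(194,330.6)]); print(H.round(1),H.mean(0))
E
```

```text
pin tip tool [[43.05139478 67.94380203]]
[[ 41.6 -71.3]
 [ 41.7  68.2]
 [-41.9  68.4]
 [-42.1 -71.2]] [-0.16028375 -1.47639963]
```

Call:
carry_out(steps=[[[8,0.001,0,0.002,0],[8,0.001,0,0.005,0],[8,0.001,0,0.008,0],[8,0.001,0,0.008,0]]])

```text
clock: 31.9
eef_pos: [529.9, 10.1, 271.9]
tcp_rot: [3.125, 0.005, 1.797]
contact_force: [-0.5, -0.7, -5.9]
opening: 0.135
```

```bash
python3 - <<'E'
from plate import *
pto(533.6,9.0,22,.23)
s=r.sense();f=grab_frame('wrist'); save(f,'w26.png'); g=f['image']
t=[cv2.resize(g[v-20:v+20,u-20:u+20],(300,300),interpolation=2) for u,v in [(178,189),(448,188),(432,328),(194,329)]]
cv2.imwrite('pics/z26.png',np.vstack([np.hstack(t[:2]),np.hstack(t[3:1:-1])])[...,::-1])
E
```

```text
shift [-0.0009  0.0004  0.0138] spin -0.02 cur plate [532.7   9.8  35.8] yaw 0.2297 tilt [ 0.0175 -0.0008] F [ 0.1 -0.5 -6. ] clock 32.05
```

View pics/z26.png

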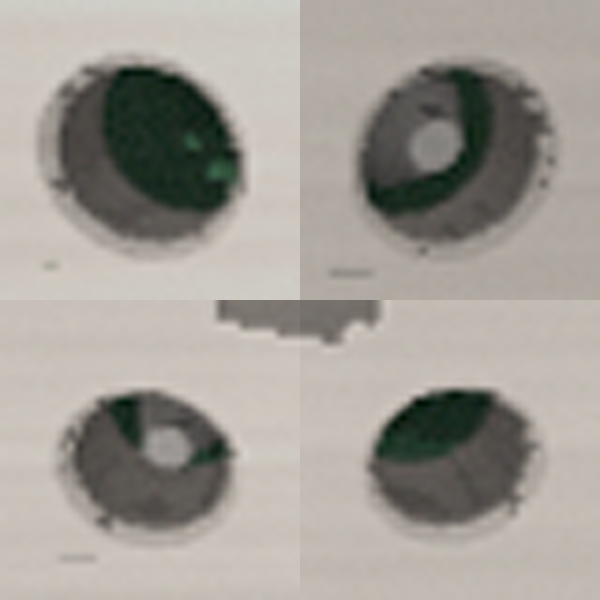

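```bash
python3 - <<'E'
from plate import *
f=grab_frame('wrist')
t=plate(f,[(446.3,187.3),(196.1,328.7)],229.9); print('pin tips tool',t,t.mean(0)); d=t[0]-t[1]; print(np.hypot(*d),np.degrees(np.arctan2(*d[::-1])))
H=plate(f,[(448.7,188.9),(194,330.6)]); print(H.mean(0)); d=H[0]-H[1];print(np.hypot(*d),np.degrees(np.arctan2(*d[::-1])))
E
```

```text
pin tips tool [[ 41.86289418  68.04570294]
 [-43.01564871 -71.07102595]] [-0.57637726 -1.5126615 ]
162.96573657876397 58.611604922208905
[-0.16239305 -1.5187911 ]
162.60776456686028 58.9706473088944
```

Call:
carry_out(steps=[[[8,-0.0004,0,0.003,-0.3],[8,-0.0004,0,0.006,-0.3],[8,-0.0004,0,0.009,-0.3],[8,-0.0004,0,0.012,-0.3],[8,-0.0004,0,0.0135,-0.3],[8,-0.0004,0,0.0135,-0.3]]])

```text
clock: 32.75
eef_pos: [530.4, 9.7, 258.8]
tcp_rot: [3.125, 0.005, 1.802]
contact_force: [0.5, 0.1, -5.2]
opening: 0.132
```

```bash
python3 - <<'E'
from plate import *
pto(533.6,9.0,20,.23)
E
```

```text
shift [-0.0004  0.0001  0.0026] spin 0.28 cur plate [533.4   9.4  22.6] yaw 0.2349 tilt [ 0.018  -0.0008] F [-0.1 -0.2 -6.2] clock 32.9
```

Still free. Continue to contact.

Call:
carry_out(steps=[[[8,0,0,0.001,0],[8,0,0,0.002,0],[8,0,0,0.003,0],[8,0,0,0.003,0]]])

```text
clock: 33.3
eef_pos: [530.9, 9.8, 256.4]
tcp_rot: [3.123, 0.005, 1.802]
contact_force: [1.2, 0.3, -3.0]
opening: 0.133
```

```bash
python3 - <<'E'
from plate import *
pto(533.6,9.0,20,.23)
E
```

```text
shift [-0.0003 -0.0006  0.    ] spin 0.28 cur plate [534.1   9.5  20.1] yaw 0.2349 tilt [ 0.0192 -0.0007] F [ 1.   0.8 -1.9] clock 33.45
```

Contact starting (weight partly off). A bit more.

Call:
carry_out(steps=[[[8,0,0,0.001,0],[8,0,0,0.002,0],[8,0,0,0.0025,0],[8,0,0,0.0025,0]]])

```text
clock: 33.85
eef_pos: [531.0, 9.8, 256.3]
tcp_rot: [3.123, 0.005, 1.802]
contact_force: [-10.3, 0.9, 29.0]
opening: 0.135
```

```bash
python3 - <<'E'
from plate import *
pto(533.6,9.0,20,.23)
f=grab_frame('wrist'); save(f,'w27.png')
E
```

```text
shift [-0.0003 -0.0007 -0.0001] spin 0.28 cur plate [534.2   9.5  19.9] yaw 0.2349 tilt [ 0.0196 -0.0007] F [-10.5  -0.2  30.2] clock 34.0
```

View pics/w27.png

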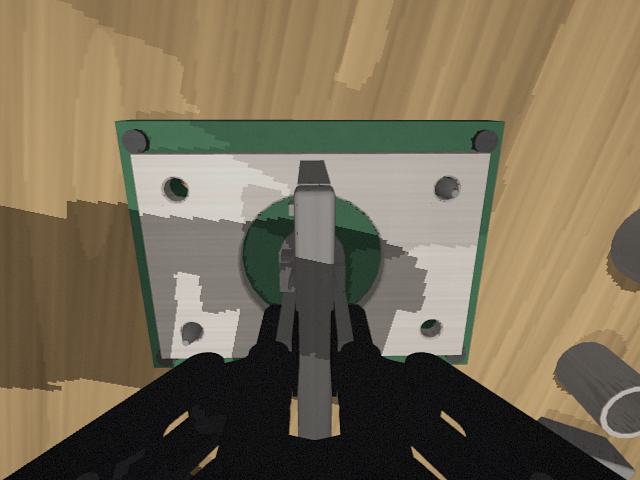

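Call:
carry_out(steps=[[[40,0,0,0,0],[40,0,0,0,0],[40,0,0,0,0],[40,0,0,0,0]]])

```text
clock: 34.45
eef_pos: [531.0, 9.8, 256.2]
tcp_rot: [3.123, 0.005, 1.802]
contact_force: [0.4, 0.4, -0.3]
opening: 0.404
```

Call:
carry_out(steps=[[[40,0,0,-0.03,0],[40,0,0,-0.08,0],[40,0,0,-0.13,0],[40,0,0,-0.18,0],[40,0,0,-0.18,0],[40,0,0,-0.18,0]]])

```text
clock: 35.05
eef_pos: [527.6, 9.9, 437.3]
tcp_rot: [3.12, 0.006, 1.802]
contact_force: [-1.1, -1.0, -1.6]
opening: 0.4
```

```bash
python3 - <<'E'
from plate import *
gto(650,240,240,.23+np.pi/2,4)
f=grab_frame('wrist'); save(f,'w28.png')
f=grab_frame('scene'); cv2.imwrite('pics/s28.png',cv2.resize(f['image'][190:310,240:440],(800,480))[...,::-1])
E
```

```text
shift [0.1969 0.1687 0.0247] spin 0.07 | clock 35.2 tip [530.5   9.7 262.6] yaw 1.802 tilt(x,y of tool z) [ 0.0188 -0.0007] open 0.402 F [-0.2 -0.6 -0.4]
```

View pics/w28.png

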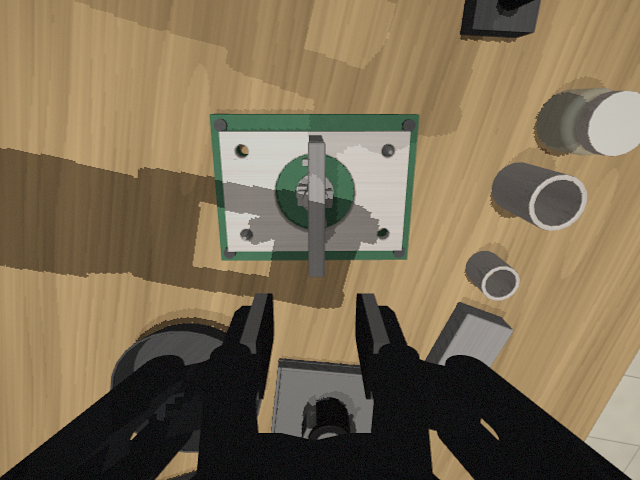

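View pics/s28.png

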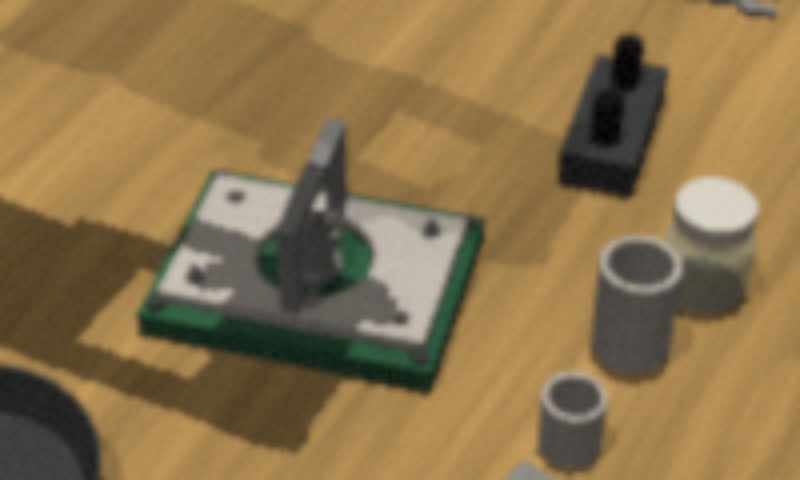

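Call:
carry_out(steps=[[[40,0.226,0.176,0,0],[40,0.226,0.176,0,0],[40,0.226,0.176,0,0],[40,0.226,0.176,0,0],[40,0.226,0.176,0,0],[40,0.226,0.176,0,0],[40,0.226,0.176,0,0],[40,0.226,0.176,0,0]]])

```text
clock: 36.1
eef_pos: [646.5, 270.7, 434.3]
tcp_rot: [3.129, 0.005, 1.803]
contact_force: [1.2, -0.4, 0.2]
opening: 0.399
```

```bash
python3 - <<'E'
from plate import *
gto(650,240,140,.23+np.pi/2,4)
f=grab_frame('wrist'); save(f,'w29.png')
E
```

```text
shift [-0.0282 -0.0073  0.1221] spin 0.07 | clock 36.25 tip [648.9 269.3 262.1] yaw 1.8021 tilt(x,y of tool z) [ 0.0146 -0.0019] open 0.398 F [-0.7  0.4  0.7]
```

View pics/w29.png

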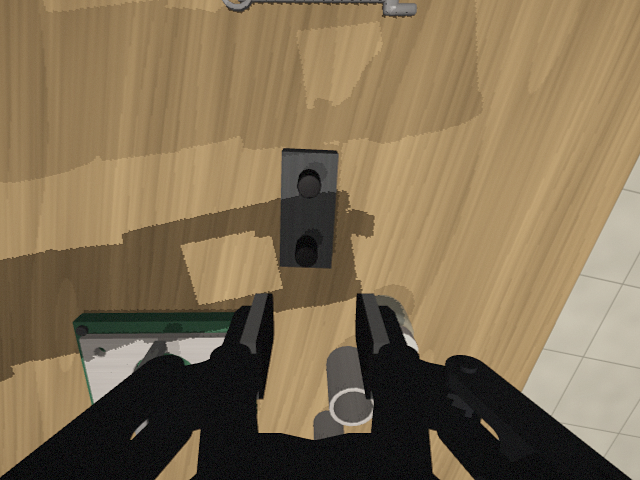

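```bash
python3 - <<'E'
from plate import *
s=r.sense();f=grab_frame('wrist');c=cam(f,s); g=f['image']
z=cv2.resize(g[140:280,265:355],(514,800)[:2],interpolation=2); z=cv2.resize(g[150:280,270:350],(369,600),interpolation=2)
cv2.imwrite('pics/z29.png',np.clip(z.astype(int)*3,0,255).astype(np.uint8)[...,::-1])
for p in [(309,187),(306,254)]: print(onz(c,*p,66))
E
```

```text
[643.86196622 280.23709131  66.        ]
[655.45084476 216.99842931  66.        ]
```

View pics/z29.png

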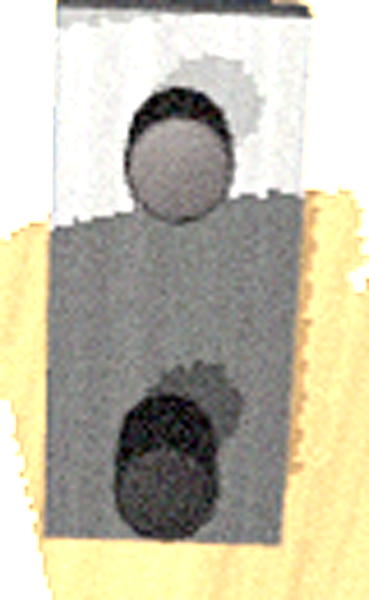

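```bash
python3 - <<'E'
from plate import *
s=r.sense();f=grab_frame('wrist');c=cam(f,s)
for p in [(309,187.1),(306.2,256.9)]: print(onz(c,*p,66))
gto(643.9,280.2,90,.23+np.pi/2,4)
E
```

```text
[644.1300595  280.24365977  66.        ]
[656.54343299 214.20351081  66.        ]
shift [ 0.0128 -0.0057  0.1735] spin 0.01 | clock 36.55 tip [649.5 269.2 263.6] yaw 1.801 tilt(x,y of tool z) [ 0.0168 -0.0007] open 0.402 F [-0.6  0.4  0.5]
```

Call:
carry_out(steps=[[[55,0.013,-0.0055,0.05,0],[55,0.013,-0.0055,0.1,0],[55,0.013,-0.0055,0.15,0],[55,0.013,-0.0055,0.172,0],[55,0.013,-0.0055,0.172,0],[55,0.013,-0.0055,0.172,0]]])

```text
clock: 37.15
eef_pos: [641.6, 280.9, 265.2]
tcp_rot: [3.125, 0.004, 1.801]
contact_force: [-0.2, 0.8, 0.2]
opening: 0.548
```

```bash
python3 - <<'E'
from plate import *
gto(644,280.2,42,.23+np.pi/2,4)
f=grab_frame('wrist'); save(f,'w30.png')
E
```

```text
shift [-0.0004 -0.0025  0.0514] spin 0.02 | clock 37.3 tip [645.3 281.2  93.5] yaw 1.8011 tilt(x,y of tool z) [0.0193 0.0004] open 0.55 F [ 0.7  0.5 -0.2]
```

View pics/w30.png

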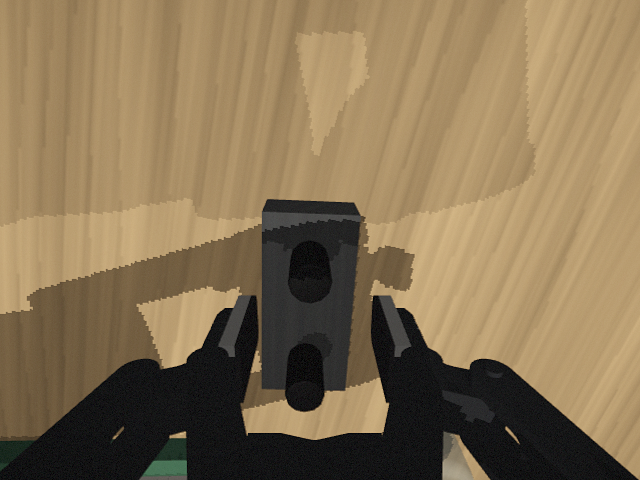

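Call:
carry_out(steps=[[[55,0,-0.0025,0.025,0],[55,0,-0.0025,0.051,0],[55,0,-0.0025,0.051,0],[15,0,-0.0025,0.051,0],[15,0,-0.0025,0.051,0],[15,0,-0.0025,0.051,0],[15,0,-0.0025,0.051,0],[15,0,-0.0025,0.051,0]]], squeeze=60)

```text
clock: 38.15
eef_pos: [641.3, 280.9, 218.0]
tcp_rot: [3.119, 0.003, 1.801]
contact_force: [-1.0, -0.5, 7.2]
opening: 0.237
```

```bash
python3 - <<'E'
from plate import *
gto(644,280.2,42,.23+np.pi/2,4)
E
```

```text
shift [-0.0008 -0.0015  0.003 ] spin 0.02 | clock 38.3 tip [645.2 281.3  45. ] yaw 1.8012 tilt(x,y of tool z) [0.0229 0.002 ] open 0.231 F [-0.6  0.1  7.4]
```

Call:
carry_out(steps=[[[15,0,0,-0.02,0],[15,0,0,-0.05,0],[15,0,0,-0.1,0],[15,0,0,-0.12,0],[15,0,0,-0.12,0],[15,0,0,-0.12,0]]])

```text
clock: 38.9
eef_pos: [638.4, 280.6, 338.5]
tcp_rot: [3.118, 0.003, 1.801]
contact_force: [0.0, -0.7, -2.0]
opening: 0.233
```

```bash
python3 - <<'E'
from plate import *
B=R.from_euler('z',.23).as_matrix()
A=B@[70,-42,0]+[534.1,8.9,0]; b=B@[-70,42,0]+[534.1,8.9,0]; print(A,b)
gto(A[0],A[1],160,.23+np.pi/2,4)
gto(b[0],b[1],160,.23+np.pi/2,1)
f=grab_frame('wrist'); save(f,'w31.png')
E
```

```text
[611.83170364 -16.03556194   0.        ] [456.36829636  33.83556194   0.        ]
shift [-0.2821 -0.0971  0.003 ] spin 0.02 | clock 39.05 tip [641.9 280.8 164.1] yaw 1.8012 tilt(x,y of tool z) [0.0217 0.0015] open 0.231 F [-0.   0.  -0.2]
shift [-0.198  -0.2367 -0.0007] spin 0.02 | clock 39.05 tip [641.6 280.6 163.3] yaw 1.8012 tilt(x,y of tool z) [0.0204 0.0009] open 0.231 F [-0.   0.  -0.2]
```

View pics/w31.png

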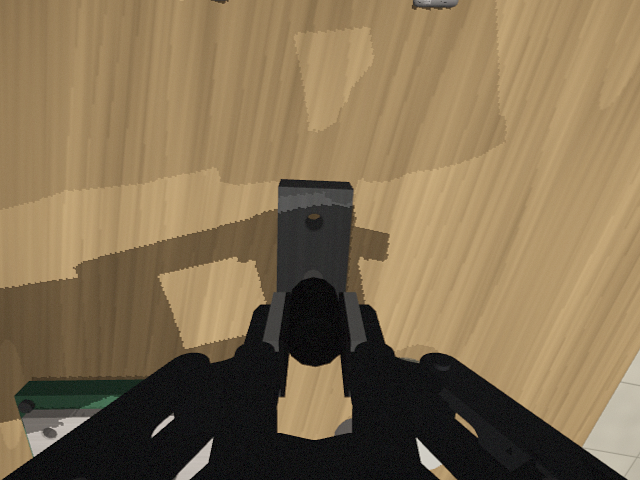

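Call:
carry_out(steps=[[[15,-0.282,-0.097,0,0],[15,-0.282,-0.097,0,0],[15,-0.282,-0.097,0,0],[15,-0.282,-0.097,0,0],[15,-0.282,-0.097,0,0],[15,-0.282,-0.097,0,0],[15,-0.282,-0.097,0,0],[15,-0.282,-0.097,0,0]]])

```text
clock: 39.9
eef_pos: [607.8, -17.4, 334.4]
tcp_rot: [3.123, 0.003, 1.799]
contact_force: [0.7, 0.4, -1.1]
opening: 0.232
```

```bash
python3 - <<'E'
from plate import *
gto(611.8,-16,40,.23+np.pi/2,4,tip=214)
s=r.sense();f=grab_frame('wrist'); save(f,'w32.png'); c=cam(f,s)
cv2.imwrite('pics/z32.png',cv2.resize(f['image'][180:300,130:400],(810,360),interpolation=2)[...,::-1])
B=R.from_euler('z',.23).as_matrix()
for p in [(70,-42,30),(-70,42,30),(90,-60,30),(90,60,30),(-90,60,30)]: print(p,proj(c,B@p+[534.1,8.9,0]).round(1))
E
```

```text
shift [ 0.0002 -0.0019  0.0807] spin -0.02 | clock 40.05 tip [612.1 -15.9 120.7] yaw 1.8005 tilt(x,y of tool z) [0.0193 0.0012] open 0.234 F [-0.3  0.1 -0.9]
(70, -42, 30) [312.1 223.4]
(-70, 42, 30) [101.5 103.7]
(90, -60, 30) [338.4 246. ]
(90, 60, 30) [342.3  75.1]
(-90, 60, 30) [65.5 74.4]
```

View pics/w32.png

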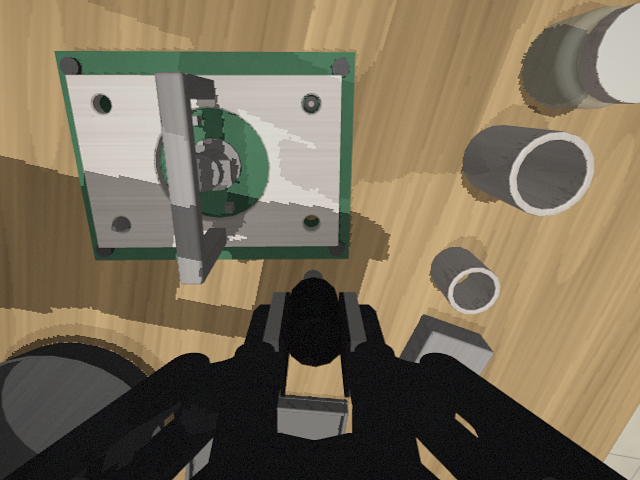

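```bash
python3 - <<'E'
from plate import *
f=grab_frame('wrist');T=np.array(f['T_tool_cam']);K=np.array(f['intrinsics'])
for p in [(0,0,214),(0,0,209),(5,0,205),(0,5,205),(0,0,188),(0,-5,205)]:
    q=T[:3,:3].T@(np.array(p)-T[:3,3]); q=K@[q[0],-q[1],-q[2]]; print(p,(q[:2]/q[2]).round(1))
cv2.imwrite('pics/z33.png',np.clip(cv2.resize(f['image'][255:375,265:365],(500,600),interpolation=2).astype(int)*2,0,255).astype(np.uint8)[...,::-1])
E
```

```text
(0, 0, 214) [316.2 273.3]
(0, 0, 209) [316.3 277.4]
(5, 0, 205) [316.3 271.6]
(0, 5, 205) [326.4 280.8]
(0, 0, 188) [316.6 297. ]
(0, -5, 205) [306.2 280.8]
```

View pics/z33.png

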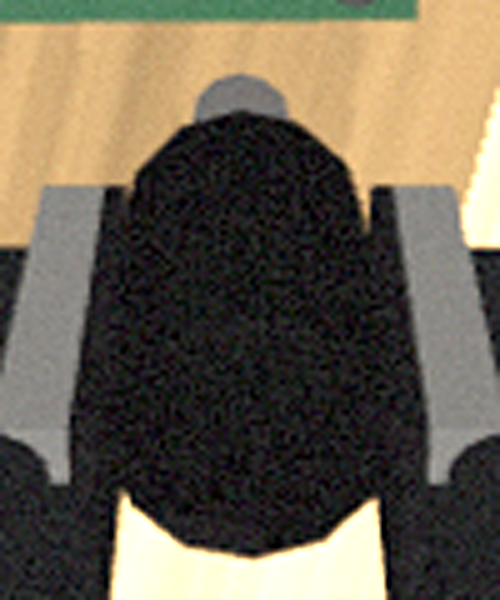

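Call:
carry_out(steps=[[[15,0,-0.0004,0.03,0],[15,0,-0.0004,0.06,0],[15,0,-0.0004,0.078,0],[15,0,-0.0004,0.078,0],[15,0,-0.0004,0.078,0]]])

```text
clock: 40.65
eef_pos: [609.6, -14.2, 257.2]
tcp_rot: [3.122, 0.003, 1.804]
contact_force: [1.0, 0.4, -0.1]
opening: 0.236
```

```bash
python3 - <<'E'
from plate import *
gto(611.8,-16,28,.23+np.pi/2,4,tip=214)
s=r.sense();f=grab_frame('wrist'); save(f,'w34.png'); c=cam(f,s); print(proj(c,[611.8,-16,30]))
cv2.imwrite('pics/z34.png',np.clip(cv2.resize(f['image'][230:380,240:390],(600,600),interpolation=2).astype(int)*2,0,255).astype(np.uint8)[...,::-1])
E
```

```text
shift [-0.0011 -0.0033  0.016 ] spin 0.17 | clock 40.8 tip [614.4 -14.2  44. ] yaw 1.8037 tilt(x,y of tool z) [0.0213 0.0011] open 0.233 F [ 0.4 -1.7 -0.9]
[309.6657054  263.87560845]
```

View pics/z34.png

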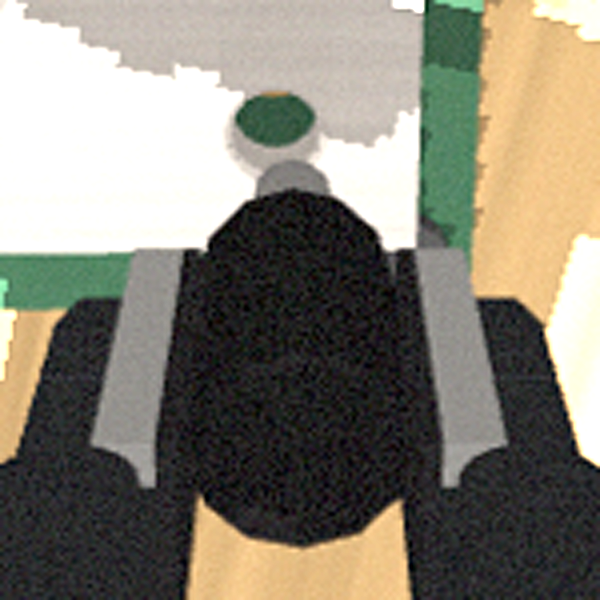

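View pics/w34.png

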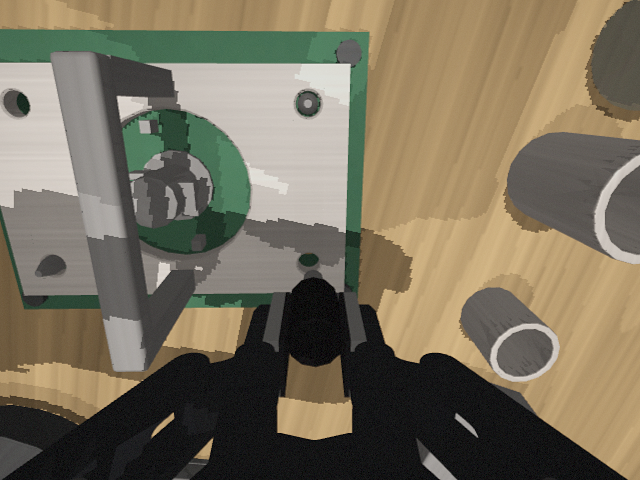

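```bash
python3 - <<'E'
from plate import *
f=grab_frame('wrist')
print('hole',plate(f,[(308.3,263)],226.5),'shank side',plate(f,[(313,278)],207),plate(f,[(313,270)],212))
gto(611.8,-16,28,.23+np.pi/2,1,tip=214)
E
```

```text
hole [[ 0.52114095 -4.27500062]] shank side [[ 0.60820458 -1.65494898]] [[ 2.7551316  -1.66272217]]
shift [-0.0006 -0.0033  0.0162] spin 0.13 | clock 40.9 tip [614.5 -14.6  44.3] yaw 1.803 tilt(x,y of tool z) [0.0219 0.001 ] open 0.233 F [ 0.  -0.8 -0.6]
```

Call:
carry_out(steps=[[[15,0.0003,-0.0028,0,0],[15,0.0003,-0.0028,0.004,0],[15,0.0003,-0.0028,0.01,0],[15,0.0003,-0.0028,0.01,0],[15,0.0003,-0.0028,0.01,0]]])

```text
clock: 41.4
eef_pos: [607.1, -15.2, 247.8]
tcp_rot: [3.121, 0.004, 1.803]
contact_force: [-0.3, 0.6, -0.3]
opening: 0.23
```

```bash
python3 - <<'E'
from plate import *
gto(611.8,-16,28,.23+np.pi/2,4,tip=214)
f=grab_frame('wrist')
cv2.imwrite('pics/z35.png',np.clip(cv2.resize(f['image'][230:380,240:390],(600,600),interpolation=2).astype(int)*2,0,255).astype(np.uint8)[...,::-1])
E
```

```text
shift [-0.001  -0.0004  0.006 ] spin 0.13 | clock 41.55 tip [611.9 -15.   34. ] yaw 1.803 tilt(x,y of tool z) [0.0216 0.001 ] open 0.23 F [ 0.3  0.3 -1.1]
```

View pics/z35.png

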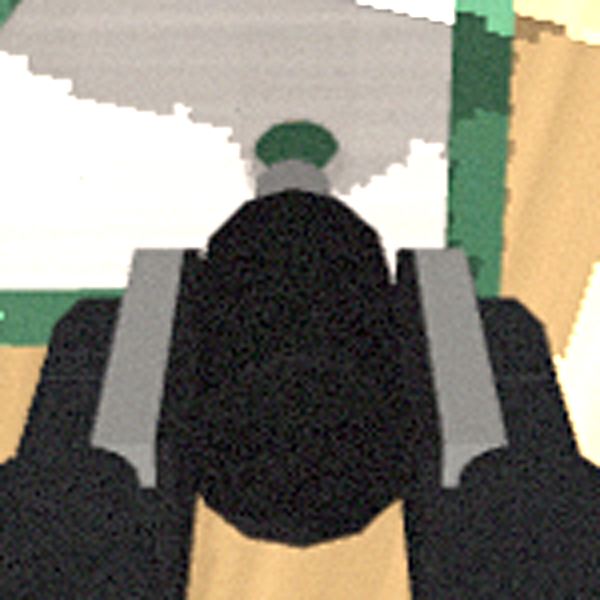

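```bash
python3 - <<'E'
from plate import *
f=grab_frame('wrist')
print(plate(f,[(240+297/4,230+121/4),(240+257/4,230+145/4),(240+337/4,230+145/4)],217.5))
print(plate(f,[(313,230+163/4)],212))
E
```

```text
[[ 5.8623568  -1.01779916]
 [ 2.46714354 -6.26687982]
 [ 2.4596979   4.22943738]]
[[ 2.33742531 -1.66331243]]
```

Call:
carry_out(steps=[[[15,-0.0004,0.0003,0.004,0],[15,-0.0004,0.0003,0.008,0],[15,-0.0004,0.0002,0.012,0],[15,-0.0004,0.0001,0.016,0],[15,-0.0004,0.0001,0.016,0]]])

```text
clock: 42.15
eef_pos: [607.5, -15.5, 231.4]
tcp_rot: [3.121, 0.004, 1.803]
contact_force: [-0.2, 0.4, -0.9]
opening: 0.232
```

```bash
python3 - <<'E'
from plate import *
gto(611.8,-16,4,.23+np.pi/2,4,tip=214)
f=grab_frame('wrist')
cv2.imwrite('pics/z36.png',np.clip(cv2.resize(f['image'][230:380,240:390],(600,600),interpolation=2).astype(int)*2,0,255).astype(np.uint8)[...,::-1])
E
```

```text
shift [-0.0005 -0.001   0.0139] spin 0.13 | clock 42.3 tip [612.3 -15.3  17.9] yaw 1.803 tilt(x,y of tool z) [0.0215 0.001 ] open 0.233 F [-0.1 -0.2 -0.5]
```

View pics/z36.png

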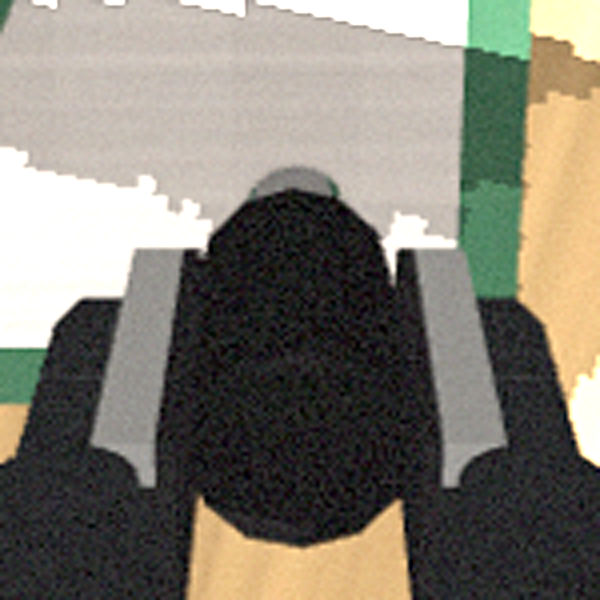

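Pin tip is in the hole without force; go down the rest.

Call:
carry_out(steps=[[[15,-0.0002,-0.0003,0.004,0],[15,-0.0002,-0.0003,0.008,0],[15,-0.0002,-0.0003,0.012,0],[15,-0.0002,-0.0003,0.013,0],[15,-0.0002,-0.0003,0.013,0]]])

```text
clock: 42.85
eef_pos: [607.9, -15.8, 219.0]
tcp_rot: [3.12, 0.004, 1.803]
contact_force: [-0.0, -0.0, -1.3]
opening: 0.234
```

```bash
python3 - <<'E'
from plate import *
gto(611.8,-16,4,.23+np.pi/2,4,tip=214)
E
```

```text
shift [-0.0002 -0.001   0.0013] spin 0.13 | clock 43.0 tip [612.7 -15.6   5.3] yaw 1.803 tilt(x,y of tool z) [0.0221 0.001 ] open 0.232 F [-1.   0.2 -0.1]
```

Call:
carry_out(steps=[[[15,0,-0.0003,0.001,0],[15,0,-0.0003,0.002,0],[15,0,-0.0003,0.003,0],[15,0,-0.0003,0.003,0]]])

```text
clock: 43.4
eef_pos: [608.0, -15.9, 217.9]
tcp_rot: [3.119, 0.004, 1.803]
contact_force: [-5.2, -0.3, 14.7]
opening: 0.233
```

```bash
python3 - <<'E'
from plate import *
gto(611.8,-16,4,.23+np.pi/2,3,tip=214)
E
```

```text
shift [-0.0001 -0.0011 -0.0001] spin 0.13 | clock 43.5 tip [612.9 -15.7   4. ] yaw 1.8031 tilt(x,y of tool z) [0.023  0.0009] open 0.233 F [-4.9  0.3 14.8]
```

Call:
carry_out(steps=[[[45,0,0,0,0],[45,0,0,0,0],[45,0,0,0,0],[45,0,0,-0.03,0],[45,0,0,-0.08,0],[45,0,0,-0.12,0],[45,0,0,-0.12,0],[45,0,0,-0.12,0]]])

```text
clock: 44.3
eef_pos: [605.4, -16.0, 338.7]
tcp_rot: [3.117, 0.005, 1.803]
contact_force: [0.0, -0.8, -1.1]
opening: 0.45
```

```bash
python3 - <<'E'
from plate import *
gto(656.5,214.2,165,.23+np.pi/2,4)
f=grab_frame('wrist'); save(f,'w37.png')
E
```

```text
shift [0.2128 0.0995 0.0005] spin 0.13 | clock 44.45 tip [608.7 -15.8 164.3] yaw 1.8031 tilt(x,y of tool z) [0.0222 0.001 ] open 0.449 F [0.3 1.  0.2]
```

View pics/w37.png

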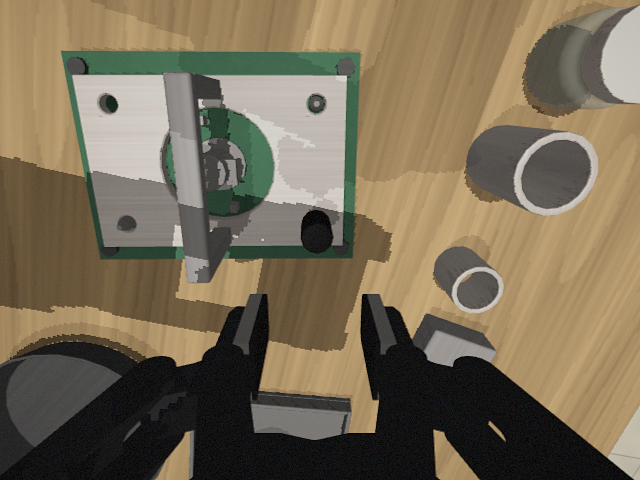

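Call:
carry_out(steps=[[[55,0.213,0.0995,0,0],[55,0.213,0.0995,0,0],[55,0.213,0.0995,0,0],[55,0.213,0.0995,0,0],[55,0.213,0.0995,0.03,0],[55,0.213,0.0995,0.07,0],[55,0.213,0.0995,0.07,0],[55,0.213,0.0995,0.07,0]]])

```text
clock: 45.3
eef_pos: [653.3, 213.9, 266.0]
tcp_rot: [3.126, 0.004, 1.803]
contact_force: [-0.2, -0.7, -0.4]
opening: 0.552
```

```bash
python3 - <<'E'
from plate import *
gto(656.5,214.2,43,.23+np.pi/2,4)
s=r.sense();f=grab_frame('wrist'); save(f,'w38.png'); c=cam(f,s); print(proj(c,[656.5,214.2,66]))
cv2.imwrite('pics/z38.png',np.clip(cv2.resize(f['image'][180:390,240:390],(428,600),interpolation=2).astype(int)*3,0,255).astype(np.uint8)[...,::-1])
E
```

```text
shift [ 0.0008 -0.002   0.052 ] spin 0.09 | clock 45.45 tip [657.6 213.9  95. ] yaw 1.8024 tilt(x,y of tool z) [0.0201 0.0009] open 0.553 F [0.4 0.  0. ]
[311.1368879  280.70926399]
```

View pics/z38.png

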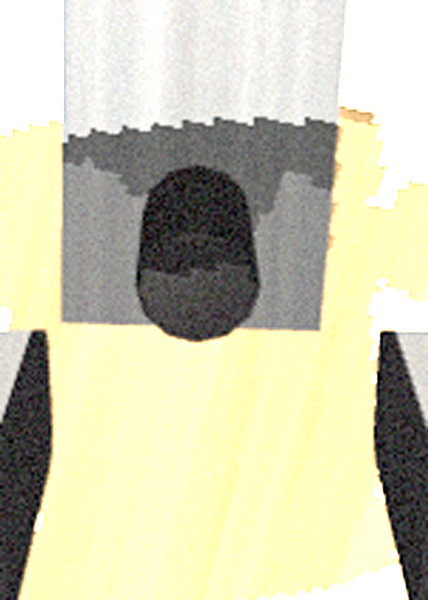

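Call:
carry_out(steps=[[[55,0.0015,-0.003,0.025,0],[55,0.0015,-0.003,0.05,0],[55,0.0015,-0.003,0.05,0],[15,0.0015,-0.003,0.05,0],[15,0.0015,-0.003,0.05,0],[15,0.0015,-0.003,0.05,0],[15,0.0015,-0.003,0.05,0],[15,0.0015,-0.003,0.05,0]]])

```text
clock: 46.3
eef_pos: [653.2, 214.6, 221.6]
tcp_rot: [3.116, 0.003, 1.802]
contact_force: [-1.4, -1.5, 7.2]
opening: 0.23
```

```bash
python3 - <<'E'
from plate import *
gto(656.5,214.2,45,.23+np.pi/2,4)
E
```

```text
shift [-0.0005 -0.0014  0.0036] spin 0.07 | clock 46.45 tip [657.7 215.   48.6] yaw 1.802 tilt(x,y of tool z) [0.0256 0.0025] open 0.226 F [-0.2 -1.3  6.5]
```

Call:
carry_out(steps=[[[15,0,0,-0.02,0],[15,0,0,-0.05,0],[15,0,0,-0.1,0],[15,0,0,-0.12,0],[15,0,0,-0.12,0],[15,0,0,-0.12,0]]])

```text
clock: 47.05
eef_pos: [650.1, 214.3, 342.1]
tcp_rot: [3.115, 0.003, 1.802]
contact_force: [-0.7, 0.3, -1.3]
opening: 0.231
```

```bash
python3 - <<'E'
from plate import *
gto(456.4,33.8,120,.23+np.pi/2,4,tip=214)
f=grab_frame('wrist'); save(f,'w39.png')
E
```

```text
shift [-0.1304 -0.2349  0.0016] spin 0.07 | clock 47.2 tip [655.  214.6 126.8] yaw 1.802 tilt(x,y of tool z) [0.0245 0.0021] open 0.232 F [ 0.1 -0.5 -0.8]
```

View pics/w39.png

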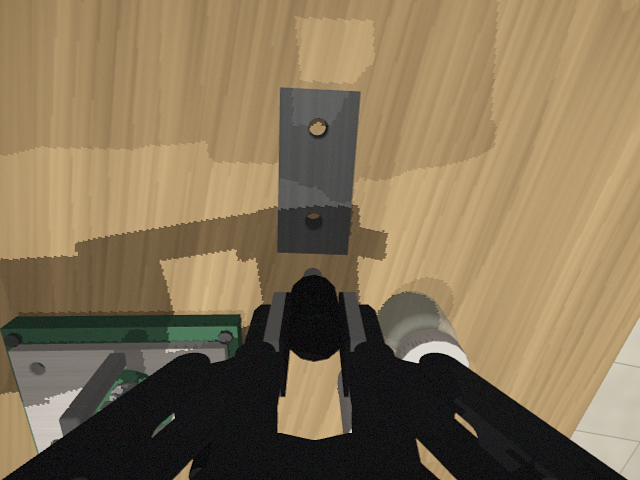

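Call:
carry_out(steps=[[[15,-0.13,-0.235,-0.01,0],[15,-0.13,-0.235,-0.01,0],[15,-0.13,-0.235,-0.01,0],[15,-0.13,-0.235,-0.01,0],[15,-0.13,-0.235,-0.01,0],[15,-0.13,-0.235,-0.01,0],[15,-0.13,-0.235,-0.01,0],[15,-0.13,-0.235,-0.01,0]]])

```text
clock: 48.05
eef_pos: [451.5, 33.9, 345.1]
tcp_rot: [3.117, 0.004, 1.801]
contact_force: [0.6, 0.2, -0.5]
opening: 0.234
```

```bash
python3 - <<'E'
from plate import *
gto(456.4,33.8,48,.23+np.pi/2,4,tip=217.6)
s=r.sense();f=grab_frame('wrist'); save(f,'w40.png'); c=cam(f,s); print(proj(c,[456.4,33.8,30]))
E
```

```text
shift [-0.0004 -0.0027  0.0794] spin 0.07 | clock 48.2 tip [457.   34.6 127.5] yaw 1.802 tilt(x,y of tool z) [0.0241 0.0019] open 0.23 F [-0.4  0.7  0.6]
[311.38281492 219.3861946 ]
```

View pics/w40.png

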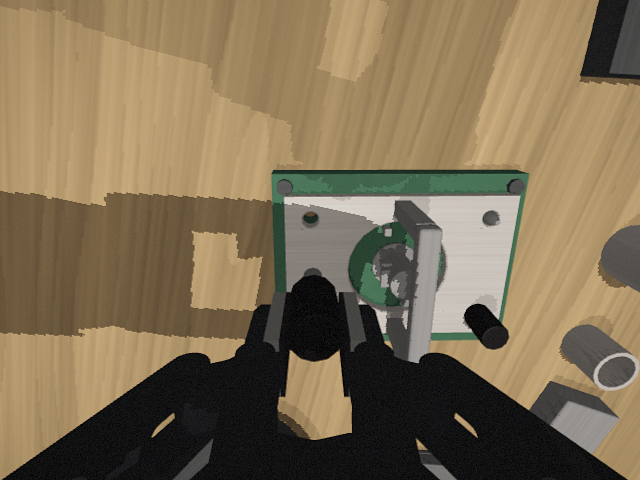

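Call:
carry_out(steps=[[[15,0.0002,-0.0017,0.03,0],[15,0.0002,-0.0017,0.06,0],[15,0.0002,-0.0017,0.078,0],[15,0.0002,-0.0017,0.078,0],[15,0.0002,-0.0017,0.078,0]]])

```text
clock: 48.75
eef_pos: [452.3, 34.8, 266.9]
tcp_rot: [3.119, 0.003, 1.803]
contact_force: [-0.1, 0.5, -1.0]
opening: 0.228
```

```bash
python3 - <<'E'
from plate import *
p,M=gto(456.4,33.8,34,.23+np.pi/2,4,tip=217.6)
f=grab_frame('wrist')
cv2.imwrite('pics/z41.png',np.clip(cv2.resize(f['image'][230:380,240:390],(600,600),interpolation=2).astype(int)*2,0,255).astype(np.uint8)[...,::-1])
E
```

```text
shift [-0.0009 -0.002   0.0159] spin 0.14 | clock 48.9 tip [457.7  35.1  49.9] yaw 1.8033 tilt(x,y of tool z) [0.0242 0.0019] open 0.232 F [ 0.8  0.7 -0.1]
```

View pics/z41.png

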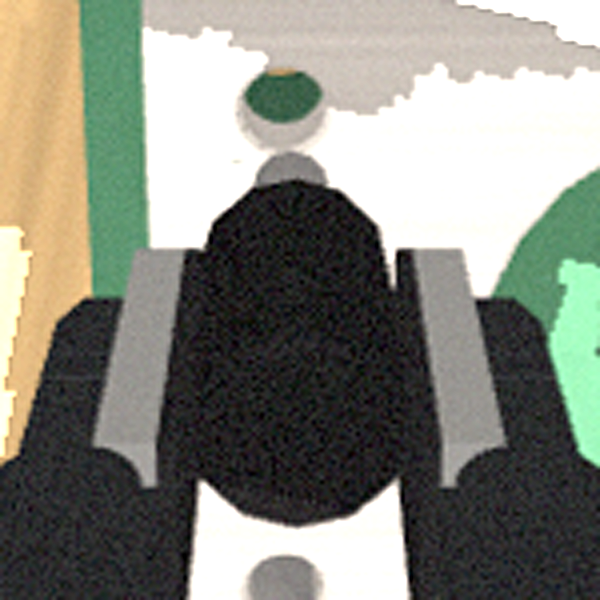

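```bash
python3 - <<'E'
from plate import *
f=grab_frame('wrist')
z=266.9-30
q=lambda a,b:(240+a/4,230+b/4)
print('hole',plate(f,[q(284,110),q(284,68),q(241,110),q(328,110)],z))
print('shank',plate(f,[q(291,153)],216),plate(f,[q(291,175)],209))
E
```

```text
hole [[-0.4396657  -2.87223798]
 [ 6.00115279 -2.85291601]
 [-0.43542301 -9.05345963]
 [-0.4440073   3.45306541]]
shank [[ 1.97659854 -1.80479099]] [[ 2.02178349 -1.78548839]]
```

Call:
carry_out(steps=[[[15,0.0002,-0.0011,0.006,0],[15,0.0002,-0.0011,0.012,0],[15,0.0002,-0.0011,0.016,0],[15,0.0002,-0.0011,0.016,0],[15,0.0002,-0.0011,0.016,0]]])

```text
clock: 49.5
eef_pos: [451.5, 34.4, 251.5]
tcp_rot: [3.117, 0.004, 1.803]
contact_force: [0.7, 0.5, -0.3]
opening: 0.233
```

```bash
python3 - <<'E'
from plate import *
p,M=gto(456.4,33.8,4,.23+np.pi/2,4,tip=217.6)
f=grab_frame('wrist')
cv2.imwrite('pics/z42.png',np.clip(cv2.resize(f['image'][230:380,240:390],(600,600),interpolation=2).astype(int)*2,0,255).astype(np.uint8)[...,::-1])
E
```

```text
shift [-0.0008 -0.0015  0.0301] spin 0.12 | clock 49.65 tip [457.   34.8  34.1] yaw 1.8029 tilt(x,y of tool z) [0.025  0.0019] open 0.228 F [-0.4  0.5 -0.1]
```

View pics/z42.png

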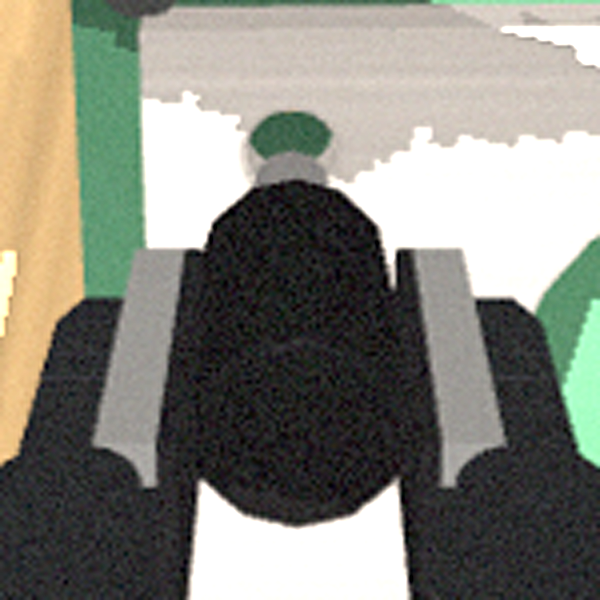

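Aligned (hole and shank both at column ≈ 291 of the crop). Insert.

Call:
carry_out(steps=[[[15,0,-0.0001,0.004,0],[15,0,-0.0002,0.008,0],[15,0,-0.0003,0.012,0],[15,0,-0.0004,0.016,0],[15,0,-0.0004,0.016,0]]])

```text
clock: 50.2
eef_pos: [451.4, 34.4, 235.2]
tcp_rot: [3.118, 0.004, 1.803]
contact_force: [-0.2, 0.4, -0.1]
opening: 0.237
```

```bash
python3 - <<'E'
from plate import *
p,M=gto(456.4,33.8,4,.23+np.pi/2,3,tip=217.6)
E
```

```text
shift [-0.0008 -0.001   0.0139] spin 0.12 | clock 50.3 tip [456.8  34.8  17.9] yaw 1.803 tilt(x,y of tool z) [0.0246 0.0019] open 0.225 F [-0.9 -0.5 -0.9]
```

Call:
carry_out(steps=[[[15,0,-0.0001,0.004,0],[15,0,-0.0002,0.008,0],[15,0,-0.0003,0.012,0],[15,0,-0.0003,0.012,0],[15,0,-0.0003,0.012,0]]])

```text
clock: 50.8
eef_pos: [451.5, 34.3, 223.5]
tcp_rot: [3.117, 0.004, 1.803]
contact_force: [-0.2, -0.9, -0.8]
opening: 0.229
```

```bash
python3 - <<'E'
from plate import *
p,M=gto(456.4,33.8,4,.23+np.pi/2,3,tip=217.6)
E
```

```text
shift [-0.0008 -0.0008  0.002 ] spin 0.12 | clock 50.9 tip [457.   34.7   6.1] yaw 1.803 tilt(x,y of tool z) [0.0248 0.0019] open 0.235 F [-0.8 -0.6 -1.1]
```

Call:
carry_out(steps=[[[15,0,-0.0002,0.0015,0],[15,0,-0.0002,0.003,0],[15,0,-0.0002,0.0035,0],[15,0,-0.0002,0.0035,0]]])

```text
clock: 51.3
eef_pos: [451.7, 34.3, 221.4]
tcp_rot: [3.116, 0.004, 1.803]
contact_force: [-5.2, -1.3, 22.3]
opening: 0.231
```

```bash
python3 - <<'E'
from plate import *
p,M=gto(456.4,33.8,4,.23+np.pi/2,3,tip=217.6)
E
```

```text
shift [-0.0007 -0.0011 -0.0002] spin 0.12 | clock 51.4 tip [457.3  34.7   3.9] yaw 1.8029 tilt(x,y of tool z) [0.0257 0.002 ] open 0.229 F [-4.7 -0.6 23.8]
```

Seated with 23 N. Release, rise, and inspect.

Call:
carry_out(steps=[[[45,0,0,0,0],[45,0,0,0,0],[45,0,0,0,0],[45,0,0,-0.03,0],[45,0,0,-0.08,0],[45,0,0,-0.13,0],[45,0,0,-0.18,0],[45,0,0,-0.22,0]]])

```text
clock: 52.2
eef_pos: [445.8, 33.9, 444.1]
tcp_rot: [3.114, 0.004, 1.803]
contact_force: [1.3, -0.6, -1.1]
opening: 0.452
```

Call:
carry_out(steps=[[[45,0,0.08,0,0],[45,0,0.08,0,0],[45,0,0.08,0,0],[45,0,0.08,0,0]]])

```text
clock: 52.6
eef_pos: [523.4, 52.3, 445.5]
tcp_rot: [3.116, 0.004, 1.803]
contact_force: [-0.3, -0.9, -1.4]
opening: 0.45
```

```bash
python3 - <<'E'
from plate import *
gto(534,9,200,n=2)
s=r.sense();f=grab_frame('wrist'); save(f,'w43.png'); c=cam(f,s)
B=R.from_euler('z',.23).as_matrix()
for p in [(70,-42,66),(-70,42,66),(90,60,30),(-90,60,30),(90,-60,30),(-90,-60,30),(0,57,102),(0,-57,102)]: print(p,proj(c,B@p+[534.1,8.9,0]).round(1))
f=grab_frame('scene'); cv2.imwrite('pics/s43.png',cv2.resize(f['image'][190:390,180:440],(780,600))[...,::-1])
f=grab_frame('side'); cv2.imwrite('pics/d43.png',cv2.resize(f['image'][180:340,230:430],(750,600))[...,::-1])
E
```

```text
shift [-0.0436 -0.0056  0.0725] spin 0 | clock 52.65 tip [527.6  52.5 272.5] yaw 1.8032 tilt(x,y of tool z) [0.0254 0.0018] open 0.449 F [-0.2 -0.6  0.3]
(70, -42, 66) [376.4 282. ]
(-70, 42, 66) [230.2 200.8]
(90, 60, 30) [395.3 174.1]
(-90, 60, 30) [215.2 174.5]
(90, -60, 30) [387.7 282.2]
(-90, -60, 30) [224.1 283.8]
(0, 57, 102) [306.3 193.2]
(0, -57, 102) [306.8 314.6]
```

View pics/w43.png

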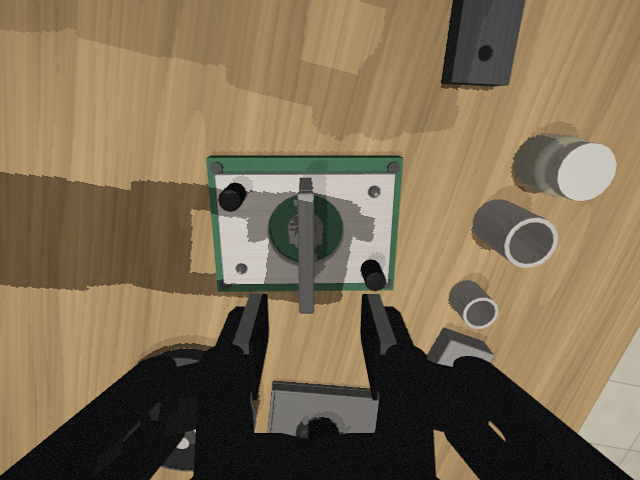

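View pics/s43.png

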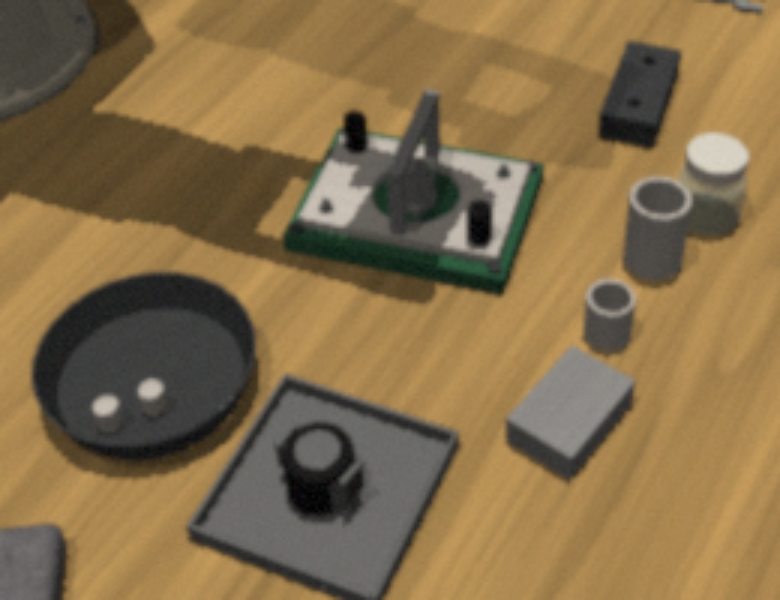

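View pics/d43.png

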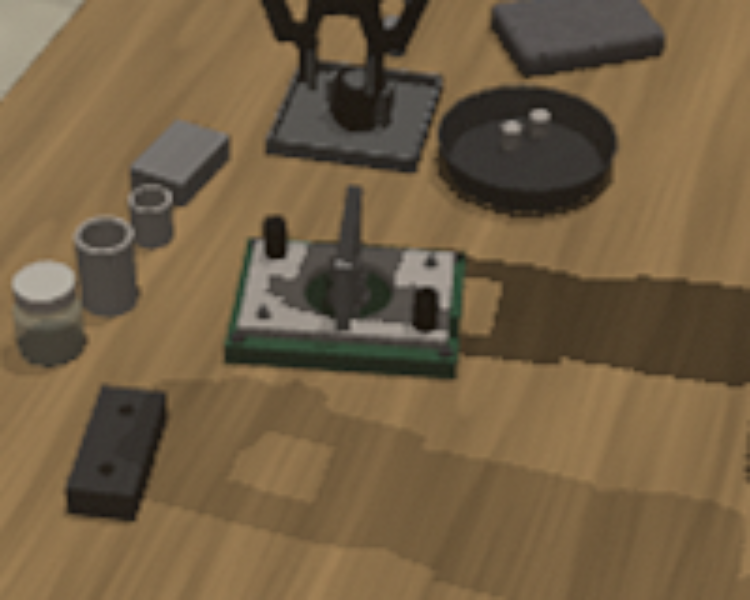

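```bash
python3 - <<'E'
from h import *
f=grab_frame('scene'); c=cam(f); g=f['image']
m=((g.min(2)>120)&(g.max(2).astype(int)-g.min(2)<40)).astype(np.uint8); m[:,:190]=0;m[:,270:]=0;m[:290]=0;m[345:]=0
n,l,st,ce=cv2.connectedComponentsWithStats(m)
for i in range(1,n): print('scene',ce[i],st[i,4],onz(c,*ce[i],28).round(1),np.hypot(*(onz(c,*ce[i],28)[:2]-[443.3,-258.5])))
f=grab_frame('side'); c=cam(f); g=f['image']
m=((g.min(2)>120)&(g.max(2).astype(int)-g.min(2)<40)).astype(np.uint8); m[:,:345]=0;m[:,395:]=0;m[:200]=0;m[240:]=0
n,l,st,ce=cv2.connectedComponentsWithStats(m)
for i in range(1,n): print('side',ce[i],st[i,4],onz(c,*ce[i],28).round(1),np.hypot(*(onz(c,*ce[i],28)[:2]-[443.3,-258.5])))
E
```

```text
scene [229.47727273 319.20454545] 44 [ 464.5 -279.7   28. ] 29.95759161534654
scene [214.6        324.82222222] 45 [ 444.6 -308.8   28. ] 50.29124823667464
side [373.5 210.2] 10 [ 442.4 -308.6   28. ] 50.12196751381289
side [366.         213.33333333] 9 [ 463.4 -280.1   28. ] 29.5411029705305
```

```bash
python3 -c "
from rig import r,workorder
print(workorder.sign_off()); print(r.sense()['clock'])"
```

```text
the job is handed in; nothing more can be done
None
the job is handed in; nothing more can be done
```

The fixture is set up and the job is handed in, at about 53 s of the 208 s allowed.

- **Offcuts:** Only two were on the deck, and both are in the pan. One was knocked about 5 cm aside after I put it there. The scene and side cameras agree that the two now sit about 30 mm and 50 mm from the pan's middle, inside the 75 mm limit.
- **Cap:** I squeezed both tabs, turned the cap about 72° anticlockwise and lifted it off. It stands upright in the tray.
- **Plate:** Both locating pins showed in the plate's holes on the way down. I pressed the plate onto the deck with about 30 N before letting go, and it looked flush in the pictures afterwards.
- **Lock pins:** Both slid in freely and seated on the plate at 15 N and 23 N. In the last wrist picture the heads were within about 2 mm of where they should be. I judged that by eye and did not measure how upright they are.
- **Bystanders and arm:** Nothing else on the bench looked moved in the last pictures, though I did not measure it. The gripper was clear of everything at hand-in.

**Tool tilt:** The tool picked up a lean of about 0.025 rad during the run. One attempt to take it out did not help, so I allowed for it in every alignment. The plate and pins are free of the gripper, so they rest on their own seats.

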